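Sort the plaster pieces onto their own plinths

ROBOT

A 6-joint arm with a two-finger parallel gripper is mounted at the origin on the work surface. World frame = base frame: x ahead of the robot, y to its left, z up, the work surface at z = 0. Lengths are in m, angles in rad, forces in N, time in s.
With the tool pointing down it reaches from about 0.275 to 0.825 m from the base axis. Payload 5.2 kg.
Tool frame: the origin (TCP) lies at the very end of the fingers, on their centre line; the grasp point (between the pads) lies 19 mm behind it; y points along the fingers, x is the direction in which the jaws open and shut, and the axes are right-handed (so a half turn about y gives the same grasp; the last joint's range is limited). The gripper opens to 93 mm and grips with 3 to 60 N. Pads are 15 mm wide; open, the fingers measure 128 mm over their backs; the gripper's body (75 mm by 188 mm) begins 65 mm behind the grasp point.
Start: joints at [0.956, 0.259, 1.535, -0, 1.348, -0.203], TCP at [0.22, 0.504, 0.219] pointing down, gripper open.
Joint ranges: [-3.14, 3.14], [-0.91, 2.08], [0.19, 2.58], [-1.22, 4.36], [0.22, 2.71], [-3.12, 3.12]. Speed limits (rad/s): [2.57, 2.57, 3.14, 3.14, 3.14, 3.14].

INTERFACE

Orientations are given as a rotation vector (axis times angle).
In Python, from workcell import monitor, capture, camera_model, workorder gives the robot as it stands.
- The arm moves only by the tool apply_moves, never from a script. Its argument "plan" is a list that holds one entry, the list of rows, each a list of 7 numbers: the shift along the world's x, y, z in cm, then the turn, a rotation vector about the world's x, y, z in rad, then the opening in per cent of the stroke, from 0 (shut) to 100 (fully open). A call has 1 to 8 rows; each row shifts and turns the pose as measured when the row begins; what a row does not reach is not made up. A row lasts 1/8 s, in which the tool goes at most 62.5 mm and 10.7 degrees, less where a joint would pass 70% of its speed; a pose out of reach is approached as far as the arm can. A call is refused whole if a number of a shift passes 6.25 or a number of a turn 0.188, either way. A call with a gripper value outside its range is refused whole. The fingers move at their own pace and stop on an object; "newtons" is the grip in N (left out, the last holds). Time passes only in rows, so rows that do not move let the fingers close. It gives the time, the measured TCP pose, the force and the opening at its end, in the units of the state.
- monitor.sense(): the state, without advancing time (a new reading comes with each control period).
- capture(name): name is "scene" or "top" or "wrist"; returns the picture (480x640x3 uint8, red, green, blue); there is no depth.
- camera_model(name): a dict with "fovy" (degrees; the focal length in pixels is half the picture's height over the tangent of half this angle, whatever the lens; pixels are square), "cx", "cy" (the principal point, pixels), "pose" (4x4, takes a point from camera to world coordinates). Camera axes: x right, y up, looking along -z (the intrinsics and any distortion apply to the point x, -y, -z); pixel columns grow to the right and rows downward; lengths in m; the calibration is good to about 2 mm. A picture is of the moment at which its call begins: read the wrist's pose just before it. camera_model takes no time and is no camera call; for the wrist camera it gives the pose at the moment of the call.
- workorder.hand_in(): hands the job in, once; it reports no verdict.
The state is a dict: "time": time; "joints": joint angles; "joint_vel": joint speeds; "joint_torque": joint torques, N m; "eef_pos": TCP position; "orientation": TCP orientation; "ft_force": force on the tool from outside, world axes, zero at the start; "ft_torque": the same for the moment, N m; "finger_gap": opening from 0.0 (shut) to 1.0 (fully open).
Only numpy, scipy, OpenCV 4.12 (cv2) and the standard library are available. Lean on these libraries where they do the work, as an engineer would, in place of code of your own. Each camera call takes 0.05 s, during which the arm holds its last target.

TASK

The three plaster pieces have ended up on one another's wooden plinths: move each to the plinth whose top has the shape of its foot - the vase on the round one, the pillar on the square one, the arch on the oblong one - upright, centred, and for the pillar and the arch with the edges of the foot parallel to those of the plinth. The table is wet with paint, so never stand a piece on it: use the empty metal modelling stand as the spare place on the way, and leave it empty again. Set the pieces down gently, never drop or tip them, and leave the paint tub and the water jar where they are.

Things in the scene. Friction and masses are not known exactly. Their poses are not given: they have to be found in the camera images.
- vase_mid (a point): round vase, solid, of off-white plaster, 100 mm tall, 0.2 to 0.45 kg. The point is its centre, 50 mm above its underside and 50 mm below its top; z is up along the piece. Round foot 70 mm across and 12 mm thick, thin neck, and an upper drum 46 mm across with straight sides from 46 to 100 mm above the underside (grip it there, from any side); a dark disc on top marks its mouth. It starts on the square plinth.
- pillar_mid (a point): square pillar, solid, of off-white plaster, 100 mm tall, 0.2 to 0.45 kg. The point is its centre, 50 mm above its underside and 50 mm below its top; z is up along the piece. Square foot 66 x 66 x 14 mm with a 52 mm square step on it to 24 mm; square shaft 40 x 40 mm from 24 to 90 mm above the underside (grip it there), then a small 26 mm square cap. x and y are parallel to its sides. It starts on the oblong plinth.
- arch_mid (a point): small gateway arch, solid, of off-white plaster, 100 mm tall, 0.2 to 0.45 kg. The point is its centre, 50 mm above its underside and 50 mm below its top; z is up along the piece. Oblong foot 90 mm (along its x) x 50 mm (along its y) x 14 mm; two legs 18 mm wide with 36 mm between them carry a solid lintel 72 mm long (x), 30 mm thick (y), from 64 to 100 mm above the underside: grip the lintel across its 30 mm thickness (fingers closing along y). It starts on the round plinth.
- round_top (a point): round wooden plinth, fixed, 60 mm high, flat round top 112 mm across (foot 124 mm). The point is the centre of its top; z is up.
- square_top (a point): square wooden plinth, fixed, 50 mm high, flat top 112 x 112 mm (foot 120 mm). The point is the centre of its top; x and y are parallel to its sides, z is up.
- oblong_top (a point): oblong wooden plinth, fixed, 42 mm high, flat top 142 mm (along its x) x 90 mm (along its y), foot 150 x 98 mm. The point is the centre of its top; z is up.
- stand_top (a point): empty metal modelling stand, fixed (it does not turn): a flat round steel plate with fine engraved rings, 150 mm across, 45 mm above the table, on a short column. The point is the centre of its top; z is up.
- tub_mid (a point): open white plastic tub of dark paint, loose, 112 mm across, 85 mm tall, to be left alone. The point is its centre, 43 mm above the table.
- jar_mid (a point): glass water jar with two short brushes standing in it, loose, 68 mm across and 85 mm tall (brushes to 118 mm), to be left alone. The point is its centre, 43 mm above the table.
Things that resemble listed ones, but are neither listed nor needed, are in the scene too. Leave any pink or red look-alike of the part that bears square_top alone.

How it is judged:
On the way:
1. one of the pieces has been stood on the modelling stand (((horizontal distance between vase_mid and stand_top below 0.06 m and z of vase_mid in the frame of stand_top between 0.044 and 0.056 m and angle between vase_mid's own z axis and vertical below 0.1 rad and linear speed of vase below 0.05 m/s) or (horizontal distance between pillar_mid and stand_top below 0.06 m and z of pillar_mid in the frame of stand_top between 0.044 and 0.056 m and angle between pillar_mid's own z axis and vertical below 0.1 rad and linear speed of pillar below 0.05 m/s) or (horizontal distance between arch_mid and stand_top below 0.06 m and z of arch_mid in the frame of stand_top between 0.044 and 0.056 m and angle between arch_mid's own z axis and vertical below 0.1 rad and linear speed of arch below 0.05 m/s))), for 0.2 s.
At the end, for the whole second after the job is handed in: Vase on the round, pillar on the square, arch on the oblong plinth: each resting on its top, upright within 0.1 rad, centred within 14 mm; pillar (any quarter turn) and arch (long axis) within 0.21 rad of the plinth's yaw; all at rest, the stand thus empty (horizontal distance between vase_mid and round_top below 0.014 m and z of vase_mid in the frame of round_top between 0.044 and 0.056 m and angle between each of vase_mid, pillar_mid, arch_mid's own z axis and vertical below 0.1 rad and linear speed of each of vase, pillar, arch below 0.02 m/s and angular speed of each of vase, pillar, arch below 0.2 rad/s and horizontal distance between pillar_mid and square_top below 0.014 m and z of pillar_mid in the frame of square_top between 0.044 and 0.056 m and horizontal distance between arch_mid and oblong_top below 0.014 m and z of arch_mid in the frame of oblong_top between 0.044 and 0.056 m and (angle between the x axis of pillar_mid and the x axis of square_top, either way round below 0.21 rad or angle between the x axis of pillar_mid and the y axis of square_top, either way round below 0.21 rad) and angle between the x axis of arch_mid and the x axis of oblong_top, either way round below 0.21 rad); the robot touches nothing.
It fails at once if a piece is set or dropped on the wet table (height (world z) of any of vase_mid, pillar_mid, arch_mid below 0.07 m).
It fails at once if a piece is tipped over (more than about 35 degrees) (angle between any of vase_mid, pillar_mid, arch_mid's own z axis and vertical above 0.6 rad).
It fails at once if a piece is dropped: it falls freely from about 2 cm or more ((linear speed of vase above 0.6 m/s and contact force between vase and the fingers below 0.2 N) or (linear speed of pillar above 0.6 m/s and contact force between pillar and the fingers below 0.2 N) or (linear speed of arch above 0.6 m/s and contact force between arch and the fingers below 0.2 N)).
It fails at once if the paint tub or the water jar is pushed more than 3 cm or tipped (distance of any of tub_mid, jar_mid from where it was at the start of the episode above 0.03 m or angle between any of tub_mid, jar_mid's own z axis and vertical above 0.5 rad).
It also fails if it takes over 125 s, if anything falls off the work surface, if the arm or the gripper's body presses on something with over 40 N, if the wrist force passes 120 N, or if a joint passes its speed limit or range.

## Working session

There is one attempt and no reset: what is moved stays moved. The work goes in short steps, Python scripts to look and compute and a tool call to move; the robot and the scene stay as the last step left them, time stands still between calls to the robot, and variables do not carry over. Pictures are saved under pics/ and viewed, and the job is handed in when it is done.

Besides the shell and the picture viewer there is one more tool, called after "Emit:" as name([rows], argument=value, ...), one row to a line, values as JSON. apply_moves: Moves the arm, as the interface text tells. Its arguments: {"type":"object","properties":{"plan":{"type":"array","items":{"type":"array","items":{"type":"array","items":{"type":"number"}}}},"newtons":{"type":"number"}},"required":["plan"]}

```bash
mkdir -p pics; ls
python3 - <<'E'
from workcell import monitor, capture, camera_model
import cv2, numpy as np
print(monitor.sense())
for n in ["scene","top","wrist"]:
    m=camera_model(n); print(n,{k:(np.round(v,4).tolist() if k=="pose" else v) for k,v in m.items()})
    cv2.imwrite(f"pics/{n}0.png",capture(n)[:,:,::-1])
E
```

```text
pics
{'time': 0.0, 'joints': array([ 9.56188717e-01,  2.59336043e-01,  1.53608957e+00,  2.83642741e-06,
        1.34798241e+00, -2.02778601e-01]), 'joint_vel': array([0.00073268, 0.00159742, 0.00127777, 0.00058323, 0.00095888,
       0.00030024]), 'joint_torque': array([ 8.32485439e-04, -4.37308466e+01, -2.83999461e+01,  7.19517027e-02,
        4.13480157e-02, -1.22528500e-04]), 'eef_pos': array([0.21980238, 0.50357333, 0.21781884]), 'orientation': array([-1.37701944, -0.89941582,  0.90219444]), 'ft_force': array([0.57175241, 0.50807611, 0.03720018]), 'ft_torque': array([ 0.03566756, -0.03735319, -0.039077  ]), 'finger_gap': 1.0010454099513972}
scene {'fovy': 49.799234360060396, 'cx': 321.370253045014, 'cy': 242.4205627920012, 'pose': [[0.343, -0.5911, 0.7301, 1.2962], [0.9393, 0.208, -0.2729, -0.2941], [0.0094, 0.7793, 0.6265, 0.8259], [0.0, 0.0, 0.0, 1.0]]}
top {'fovy': 45.575547539834616, 'cx': 321.29310478186073, 'cy': 241.50038570669022, 'pose': [[-0.0291, 0.9858, -0.1654, 0.2544], [-0.9995, -0.0308, -0.0078, 0.0281], [-0.0128, 0.1651, 0.9862, 1.3429], [0.0, 0.0, 0.0, 1.0]]}
wrist {'fovy': 63.4719861312096, 'cx': 319.30018653874436, 'cy': 242.40131831473926, 'pose': [[0.4006, -0.8842, -0.2402, 0.1539], [0.9162, 0.3859, 0.1076, 0.5333], [-0.0024, -0.2632, 0.9647, 0.3839], [0.0, 0.0, 0.0, 1.0]]}
```

View pics/scene0.png

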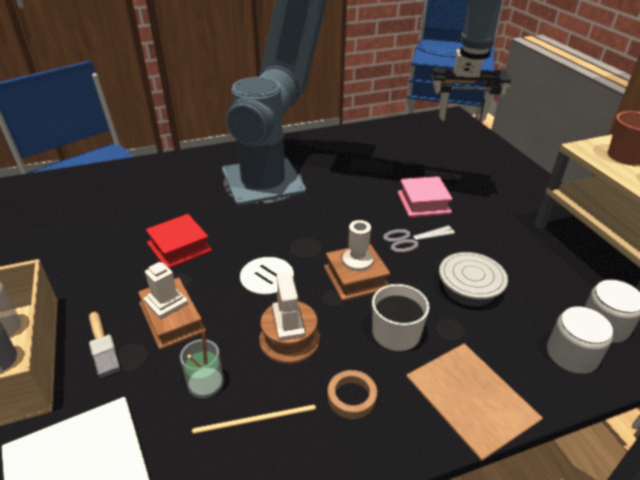

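View pics/top0.png

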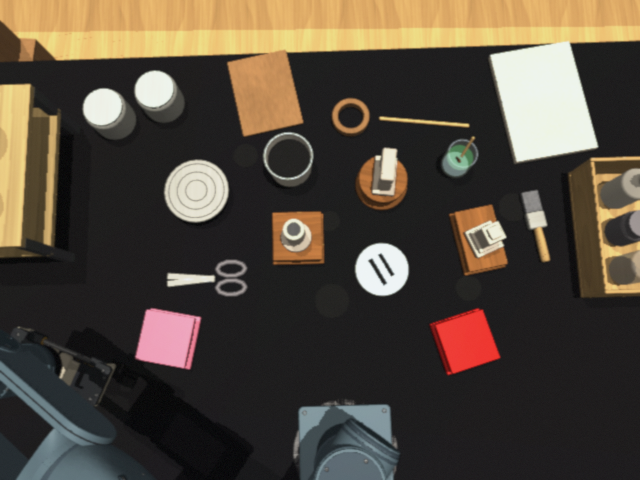

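View pics/wrist0.png

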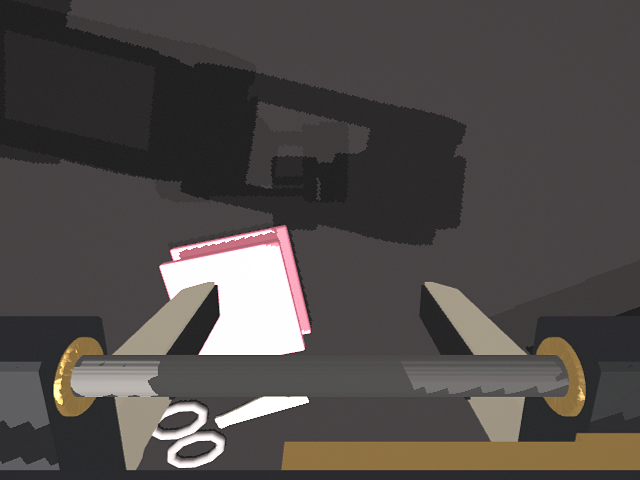

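```bash
cat > h.py <<'E'
from workcell import monitor, capture, camera_model
import cv2, numpy as np
from scipy.spatial.transform import Rotation as R
def K(m): f=240/np.tan(np.radians(m["fovy"]/2)); return f,m["cx"],m["cy"]
def ray(m,u,v,z):
    f,cx,cy=K(m); P=np.array(m["pose"]); d=P[:3,:3]@np.array([(u-cx)/f,-(v-cy)/f,-1]); o=P[:3,3]
    return o+d*(z-o[2])/d[2]
def proj(m,p):
    f,cx,cy=K(m); P=np.array(m["pose"]); c=P[:3,:3].T@(np.array(p)-P[:3,3]); return np.array([cx+f*c[0]/-c[2], cy-f*c[1]/-c[2]])
E
python3 - <<'E'
import cv2
im=cv2.imread("pics/top0.png")
a=cv2.resize(im[130:290,250:410],None,fx=4.5,fy=4.5,interpolation=cv2.INTER_CUBIC)[:600]
cv2.imwrite("pics/t_a.png",cv2.resize(im[140:275,260:440],None,fx=4.4,fy=4.4,interpolation=cv2.INTER_CUBIC))
cv2.imwrite("pics/t_b.png",cv2.resize(im[140:290,420:580],None,fx=4,fy=4,interpolation=cv2.INTER_CUBIC))
s=cv2.imread("pics/scene0.png")
cv2.imwrite("pics/s_a.png",cv2.resize(s[210:370,130:410],None,fx=2.85,fy=2.85,interpolation=cv2.INTER_CUBIC))
E
```

```text
(no output)
```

View pics/t_a.png

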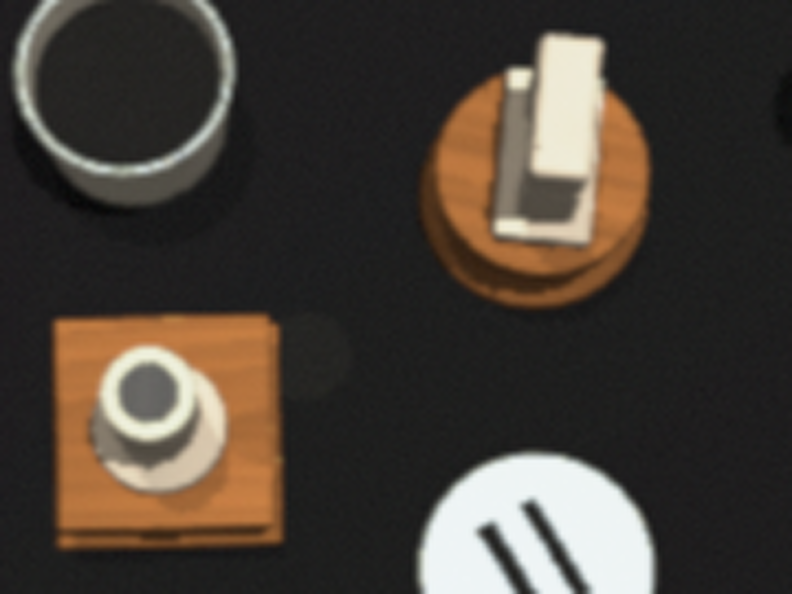

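View pics/t_b.png

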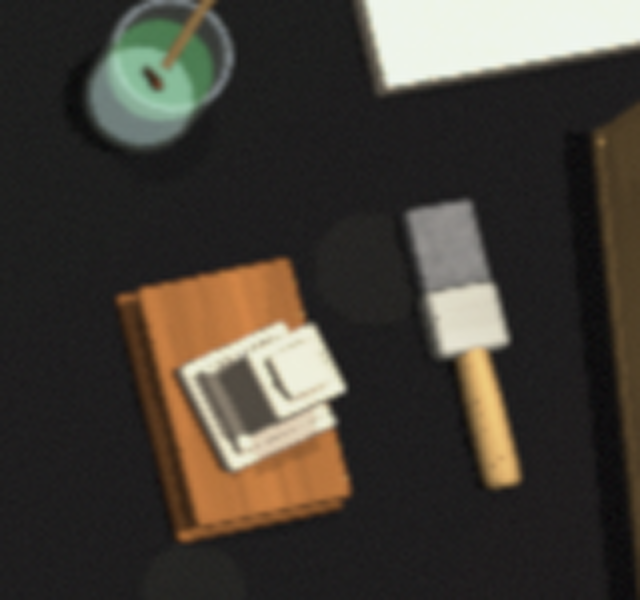

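View pics/s_a.png

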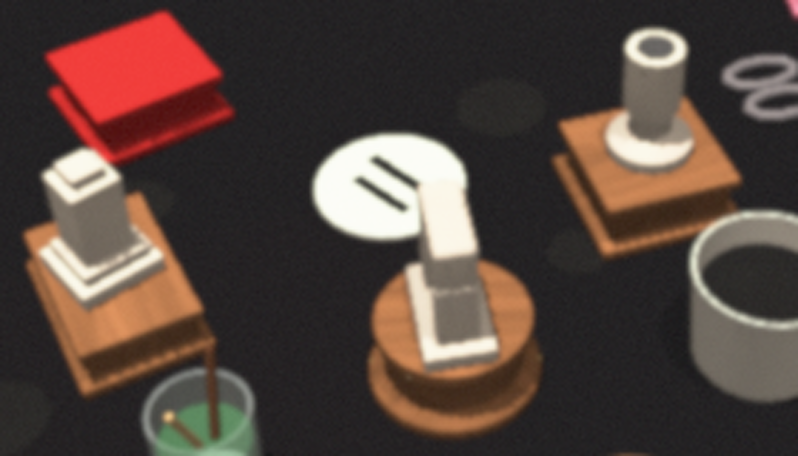

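Run:
```python
from h import *
im=cv2.imread("pics/top0.png"); m=camera_model("top")
def T(c,o,s): return [ (c[0]+.5)/s+o[0]-.5,(c[1]+.5)/s+o[1]-.5]
def show(n,pts,z,o,s):
    w=np.array([ray(m,*T(p,o,s),z)[:2] for p in pts]); print(n,w.round(4).tolist(),"cen",w.mean(0).round(4),"sides",np.linalg.norm(w-np.roll(w,-1,0),axis=1).round(4), "yaw",np.degrees(np.arctan2(*(w[1]-w[0])[::-1])).round(1),np.degrees(np.arctan2(*(w[2]-w[3])[::-1])).round(1))
A=((260,140),4.4);B=((420,140),4)
show("square",[(54,318),(272,316),(271,527),(56,530)],.05,*A)
show("oblong",[(139,290),(289,259),(350,493),(194,525)],.042,*B)
show("archtop",[(542,33),(604,38),(586,178),(530,174)],.16,*A)
show("archfoot",[(508,68),(602,72),(590,244),(493,236)],.074,*A)
show("pilcap-shafttop",[(246,349),(316,325),(346,388),(276,418)],.042+.09,*B)
show("pilfoot",[(178,371),(284,322),(336,420),(232,472)],.056,*B)
# circles: wood top of round
def circ(n,pts,z,o,s):
    w=np.array([ray(m,*T(p,o,s),z)[:2] for p in pts]); M=np.c_[2*w,np.ones(len(w))]; x=np.linalg.lstsq(M,(w**2).sum(1),rcond=None)[0]; print(n,x[:2].round(4),"r",np.sqrt(x[2]+x[:2]@x[:2]).round(4))
circ("round",[(435,172),(448,120),(480,88),(625,95),(651,172),(638,225),(600,262),(543,276),(480,253),(450,222)],.06,*A)
circ("vasetop",[(99,394),(196,394),(148,346),(148,442)],.15,*A)
circ("vasefoot",[(91,430),(227,430),(160,493),(212,465)],.062,*A)
# stand: white-ish mask ellipse
hsv=cv2.cvtColor(im,cv2.COLOR_BGR2HSV)
g=cv2.cvtColor(im,cv2.COLOR_BGR2GRAY)
mk=((g>110)).astype(np.uint8)
sub=np.zeros_like(mk); sub[150:230,155:235]=mk[150:230,155:235]
c=max(cv2.findContours(sub,0,1)[0],key=cv2.contourArea); 
w=np.array([ray(m,*p[0],.045)[:2] for p in c]); print("stand",cv2.minEnclosingCircle(w.astype(np.float32)), cv2.fitEllipse(w.astype(np.float32)))
for n,p in dict(tub=(288,152),jar=(463,152)).items(): print(n,ray(m,*p,.085))
```

```text
square [[0.5444, 0.1508], [0.5418, 0.036], [0.4299, 0.0398], [0.4317, 0.1514]] cen [0.4869 0.0945] sides [0.1148 0.112  0.1117 0.1126] yaw -91.3 -91.0
oblong [[0.532, -0.2725], [0.5477, -0.3606], [0.4098, -0.3846], [0.3942, -0.2945]] cen [ 0.4709 -0.328 ] sides [0.0895 0.1399 0.0914 0.1396] yaw -79.9 -80.2
archtop [[0.6549, -0.1011], [0.6513, -0.1312], [0.5809, -0.1189], [0.5838, -0.0919]] cen [ 0.6177 -0.1108] sides [0.0304 0.0715 0.0272 0.0717] yaw -96.7 -96.1
archfoot [[0.6655, -0.0918], [0.6617, -0.1408], [0.5693, -0.1299], [0.5752, -0.0799]] cen [ 0.6179 -0.1106] sides [0.0492 0.093  0.0503 0.0911] yaw -94.4 -96.7
pilcap-shafttop [[0.4786, -0.3068], [0.4906, -0.3453], [0.4557, -0.3586], [0.4406, -0.32]] cen [ 0.4664 -0.3327] sides [0.0403 0.0373 0.0415 0.0402] yaw -72.8 -68.7
pilfoot [[0.4812, -0.2882], [0.5077, -0.3507], [0.4501, -0.3757], [0.4221, -0.3146]] cen [ 0.4653 -0.3323] sides [0.0679 0.0628 0.0672 0.0646] yaw -67.0 -65.4
round [ 0.6139 -0.1099] r 0.0573
vasetop [0.483  0.0967] r 0.0235
vasefoot [0.4831 0.0963] r 0.0352
stand ((0.6032918095588684, 0.3287254571914673), 0.07568630576133728) ((0.6033096313476562, 0.3285318911075592), (0.14857244491577148, 0.14913076162338257), 168.0299530029297)
tub [0.67587738 0.10840243 0.085     ]
jar [ 0.66253497 -0.29163854  0.085     ]
```

```bash
cat >> h.py <<'E'
def st():
    s=monitor.sense(); Rm=R.from_rotvec(s["orientation"]).as_matrix()
    print("t",round(s["time"],2),"p",s["eef_pos"].round(4),"jawyaw",np.degrees(np.arctan2(Rm[1,0],Rm[0,0])).round(2),"ydir",Rm[:,1].round(4),"gap",round(float(s["finger_gap"]),3),"F",s["ft_force"].round(2),"j",s["joints"].round(2))
    return s,Rm
def plan(p,yaw):
    "remaining shift cm and turn rotvec to reach p with jaw yaw (deg, mod 180 nearest) pointing straight down"
    s,Rm=st(); cur=np.degrees(np.arctan2(Rm[1,0],Rm[0,0])); d=(yaw-cur+90)%180-90; a=np.radians(cur+d)
    X=np.array([np.cos(a),np.sin(a),0]);Y=np.array([0,0,-1.]);T=np.c_[X,Y,np.cross(X,Y)]
    print("shift cm",((np.array(p)-s["eef_pos"])*100).round(2),"turn",R.from_matrix(T@Rm.T).as_rotvec().round(3))
E
python3 -c "
from h import *
plan([.483,.0965,.25],0)"
```

```text
t 0.15 p [0.2199 0.5037 0.218 ] jawyaw 66.41 ydir [-8.0e-04 -1.1e-03 -1.0e+00] gap 1.001 F [-0.03 -0.05  0.07] j [ 0.96  0.26  1.54  0.    1.35 -0.2 ]
shift cm [ 26.31 -40.72   3.2 ] turn [ 1.000e-03 -1.000e-03 -1.159e+00]
```

Emit:
apply_moves([
  [[3.3,-5.1,0.4,0,0,0,100],[3.3,-5.1,0.4,0,0,0,100],[3.3,-5.1,0.4,0,0,0,100],[3.3,-5.1,0.4,0,0,0,100],[3.3,-5.1,0.4,0,0,0,100],[3.3,-5.1,0.4,0,0,0,100],[3.3,-5.1,0.4,0,0,0,100],[3.2,-5.0,0.4,0,0,0,100]],
], newtons=25)

```text
time: 1.15
eef_pos: [0.4851, 0.087, 0.249]
orientation: [-1.373, -0.906, 0.91]
ft_force: [0.2, 0.7, -0.5]
finger_gap: 0.997
```

```bash
python3 -c "
from h import *
plan([.483,.0965,.107],66)
cv2.imwrite('pics/w1.png',capture('wrist')[:,:,::-1])"
```

```text
t 1.15 p [0.4851 0.087  0.249 ] jawyaw 66.96 ydir [-0.0016 -0.0011 -1.    ] gap 0.997 F [ 0.2   0.72 -0.53] j [-0.05  0.14  1.61 -0.    1.39 -1.22]
shift cm [ -0.21   0.95 -14.2 ] turn [ 0.001 -0.002 -0.017]
```

View pics/w1.png

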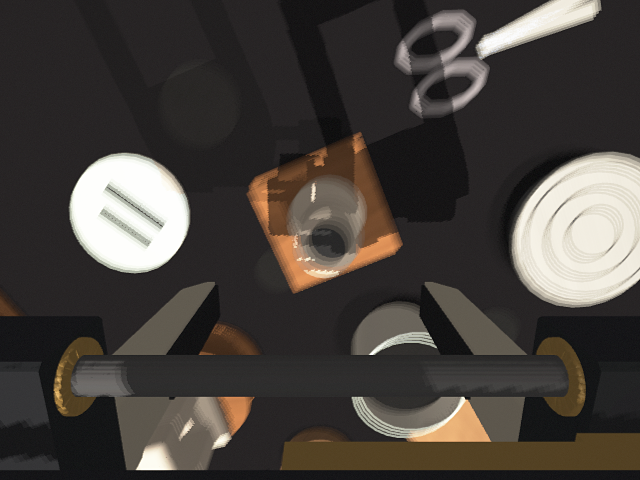

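Emit:
apply_moves([
  [[-0.2,0.9,-2.0,0,0,0,100],[0,0,0,0,0,0,100]],
])

```text
time: 1.45
eef_pos: [0.4884, 0.087, 0.2284]
orientation: [-1.382, -0.899, 0.904]
ft_force: [0.6, 0.3, 0.6]
finger_gap: 1.001
```

```bash
python3 -c "
from h import *
plan([.483,.0965,.107],66)
np.save('m.npy',camera_model('wrist')['pose'])
im=capture('wrist')[:,:,::-1].copy(); m=camera_model('wrist')
p=proj(m,[.483,.0965,.15]); print(p); cv2.drawMarker(im,tuple(int(x) for x in p.round()),(255,0,255),0,12,1)
for c in [[.5444,.1508,.05],[.5418,.036,.05],[.4299,.0398,.05],[.4317,.1514,.05]]:
  cv2.drawMarker(im,tuple(int(x) for x in proj(m,c).round()),(255,255,0),0,12,1)
cv2.imwrite('pics/w2.png',im)"
```

```text
t 1.45 p [0.4884 0.087  0.2284] jawyaw 66.41 ydir [ 8.0e-04 -6.3e-03 -1.0e+00] gap 1.001 F [0.61 0.34 0.6 ] j [-0.04  0.15  1.64 -0.01  1.34 -1.2 ]
shift cm [ -0.54   0.95 -12.14] turn [ 0.006  0.001 -0.007]
[329.02904513 235.90736288]
```

View pics/w2.png

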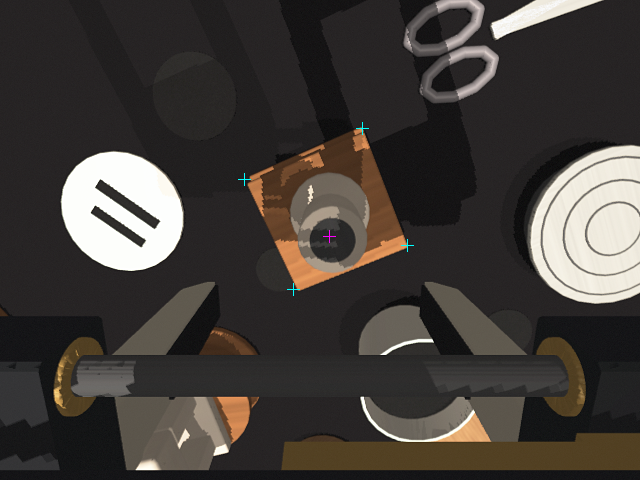

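Emit:
apply_moves([
  [[-0.5,0.9,-3,0,0,0,100],[0,0,0,0,0,0,100],[0,0,0,0,0,0,100]],
])

```text
time: 1.88
eef_pos: [0.4852, 0.0973, 0.2024]
orientation: [-1.385, -0.907, 0.903]
ft_force: [-0.0, -0.4, 1.0]
finger_gap: 0.998
```

```bash
python3 -c "
from h import *
plan([.483,.0965,.107],66)"
```

```text
t 1.88 p [0.4852 0.0973 0.2024] jawyaw 66.61 ydir [ 0.0078 -0.007  -0.9999] gap 0.998 F [-0.04 -0.38  0.95] j [-0.02  0.17  1.69 -0.01  1.27 -1.18]
shift cm [-0.22 -0.08 -9.54] turn [ 0.007  0.008 -0.011]
```

Emit:
apply_moves([
  [[-0.2,-0.1,-3,0.007,0.008,0,100],[0,0,-3,0,0,0,100],[0,0,-3,0,0,0,100],[0,0,-0.5,0,0,0,100],[0,0,0,0,0,0,100]],
])

```text
time: 2.5
eef_pos: [0.4893, 0.0963, 0.1133]
orientation: [-1.383, -0.916, 0.897]
ft_force: [-0.4, -0.8, -0.2]
finger_gap: 1.002
```

```bash
python3 -c "
from h import *
plan([.483,.0965,.107],66)"
```

```text
t 2.5 p [0.4893 0.0963 0.1133] jawyaw 66.74 ydir [ 1.420e-02 -7.000e-04 -9.999e-01] gap 1.002 F [-0.38 -0.78 -0.15] j [-0.03  0.26  1.81 -0.    1.05 -1.19]
shift cm [-0.63  0.02 -0.63] turn [ 0.001  0.014 -0.013]
```

Emit:
apply_moves([
  [[-0.6,0,-0.6,0,0.014,0,100],[0,0,0,0,0,0,100]],
])

```text
time: 2.75
eef_pos: [0.4846, 0.0963, 0.1094]
orientation: [-1.377, -0.908, 0.904]
ft_force: [0.1, -0.0, -0.0]
finger_gap: 1.004
```

```bash
python3 -c "
from h import *
plan([.483,.0965,.107],66)"
```

```text
t 2.75 p [0.4846 0.0963 0.1094] jawyaw 66.75 ydir [ 3.3e-03 -8.0e-04 -1.0e+00] gap 1.004 F [ 0.08 -0.04 -0.01] j [-0.03  0.26  1.82 -0.    1.05 -1.19]
shift cm [-0.16  0.02 -0.24] turn [ 0.001  0.003 -0.013]
```

Close on the vase.

Emit:
apply_moves([
  [[-0.15,0,-0.2,0,0.003,0,45],[0,0,0,0,0,0,45],[0,0,0,0,0,0,20],[0,0,0,0,0,0,20],[0,0,0,0,0,0,20],[0,0,0,0,0,0,20],[0,0,0,0,0,0,20],[0,0,0,0,0,0,20]],
], newtons=25)

```text
time: 3.75
eef_pos: [0.4839, 0.0965, 0.1084]
orientation: [-1.376, -0.907, 0.904]
ft_force: [0.0, 0.3, 0.2]
finger_gap: 0.489
```

```bash
python3 -c "
from h import *
plan([.483,.0965,.107],66)"
```

```text
t 3.75 p [0.4839 0.0965 0.1084] jawyaw 66.76 ydir [ 2.6e-03 -6.0e-04 -1.0e+00] gap 0.489 F [0.04 0.28 0.18] j [-0.03  0.26  1.82 -0.    1.05 -1.19]
shift cm [-0.09 -0.   -0.14] turn [ 0.001  0.003 -0.013]
```

Emit:
apply_moves([
  [[0,0,1,0,0,0,20],[0,0,2.5,0,0,0,20],[0,0,2.5,0,0,0,20],[1,2,2,0,0,0,20],[2,4,0,0,0,0,20],[2,4,0,0,0,0,20],[2,4,0,0,0,0,20],[1.5,3,0,0,0,0,20]],
])

```text
time: 4.75
eef_pos: [0.5661, 0.2682, 0.1913]
orientation: [-1.375, -0.896, 0.907]
ft_force: [0.4, -0.3, -2.8]
finger_gap: 0.495
```

```bash
python3 -c "
from h import *
plan([.603,.3285,.105],66)"
```

```text
t 4.75 p [0.5661 0.2682 0.1913] jawyaw 66.48 ydir [-0.0065 -0.0031 -1.    ] gap 0.495 F [ 0.42 -0.25 -2.82] j [ 0.27  0.42  1.37 -0.    1.36 -0.89]
shift cm [ 3.69  6.03 -8.63] turn [ 0.003 -0.007 -0.008]
```

Emit:
apply_moves([
  [[2,3,0,0,-0.007,0,20],[1,1,0,0,0,0,20],[0,0,0,0,0,0,20],[0,0,0,0,0,0,20]],
])

```text
time: 5.25
eef_pos: [0.595, 0.3109, 0.189]
orientation: [-1.376, -0.898, 0.91]
ft_force: [0.2, 0.2, -3.6]
finger_gap: 0.489
```

```bash
python3 -c "
from h import *
plan([.603,.3285,.105],66)"
```

```text
t 5.25 p [0.595  0.3109 0.189 ] jawyaw 66.65 ydir [-0.0055 -0.0055 -1.    ] gap 0.489 F [ 0.2   0.18 -3.56] j [ 0.32  0.5   1.25 -0.    1.4  -0.84]
shift cm [ 0.8   1.76 -8.4 ] turn [ 0.005 -0.006 -0.011]
```

Emit:
apply_moves([
  [[0.8,1.8,-1,0.005,-0.006,0,20],[0,0,-2,0,0,0,20],[0,0,-2,0,0,0,20],[0,0,-1,0,0,0,20],[0,0,0,0,0,0,20],[0,0,0,0,0,0,20]],
])

```text
time: 6.0
eef_pos: [0.6031, 0.3298, 0.1273]
orientation: [-1.375, -0.904, 0.901]
ft_force: [-0.3, -0.5, -4.3]
finger_gap: 0.489
```

```bash
python3 -c "
from h import *
plan([.603,.3285,.105],66)"
```

```text
t 6.0 p [0.6031 0.3298 0.1273] jawyaw 66.51 ydir [ 0.0014  0.0012 -1.    ] gap 0.489 F [-0.25 -0.51 -4.33] j [ 0.34  0.57  1.29  0.    1.28 -0.82]
shift cm [-0.01 -0.13 -2.23] turn [-0.001  0.001 -0.009]
```

Emit:
apply_moves([
  [[0,0,-1,0,0,0,20],[0,0,-0.6,0,0,0,20],[0,0,-0.4,0,0,0,20],[0,0,-0.2,0,0,0,20],[0,0,0,0,0,0,20]],
])

```text
time: 6.62
eef_pos: [0.6039, 0.33, 0.1053]
orientation: [-1.376, -0.906, 0.898]
ft_force: [-0.0, 0.2, -4.2]
finger_gap: 0.488
```

```bash
python3 -c "
from h import *
plan([.603,.3285,.1035],66)"
```

```text
t 6.62 p [0.6039 0.33   0.1053] jawyaw 66.49 ydir [ 0.0038  0.0021 -1.    ] gap 0.488 F [-0.    0.24 -4.23] j [ 0.34  0.58  1.32  0.    1.24 -0.82]
shift cm [-0.09 -0.15 -0.18] turn [-0.002  0.004 -0.009]
```

Emit:
apply_moves([
  [[0,0,-0.2,0,0,0,20],[0,0,-0.15,0,0,0,20],[0,0,0,0,0,0,20]],
])

```text
time: 7.0
eef_pos: [0.6045, 0.3303, 0.1037]
orientation: [-1.377, -0.908, 0.897]
ft_force: [0.1, 0.1, -3.9]
finger_gap: 0.491
```

Emit:
apply_moves([
  [[0,0,-0.2,0,0,0,20],[0,0,-0.1,0,0,0,20],[0,0,0,0,0,0,20]],
])

```text
time: 7.38
eef_pos: [0.6048, 0.3303, 0.1035]
orientation: [-1.378, -0.909, 0.895]
ft_force: [-1.5, -0.1, -1.5]
finger_gap: 0.488
```

Emit:
apply_moves([
  [[0,0,-0.1,0,0,0,20],[0,0,0,0,0,0,55],[0,0,0,0,0,0,55],[0,0,0,0,0,0,100],[0,0,0,0,0,0,100],[0,0,0,0,0,0,100]],
])

```text
time: 8.12
eef_pos: [0.6063, 0.3309, 0.1029]
orientation: [-1.378, -0.912, 0.893]
ft_force: [-0.3, 0.1, 0.1]
finger_gap: 0.824
```

```bash
python3 -c "
from h import *
plan([.466,-.3325,.25],22)"
```

```text
t 8.12 p [0.6063 0.3309 0.1029] jawyaw 66.51 ydir [ 0.0114  0.0044 -0.9999] gap 0.824 F [-0.3   0.09  0.15] j [ 0.34  0.59  1.32  0.    1.22 -0.82]
shift cm [-14.03 -66.34  14.71] turn [ 0.     0.013 -0.777]
```

Emit:
apply_moves([
  [[0,0,1,0,0.013,0,100],[0,0,4,0,0,0,100],[0,0,5,0,0,0,100],[0,0,4,0,0,0,100],[-1.2,-5.5,1,0,0,-0.09,100],[-1.2,-6,0,0,0,-0.09,100],[-1.2,-6,0,0,0,-0.09,100],[-1.2,-6,0,0,0,-0.09,100]],
])

```text
time: 9.12
eef_pos: [0.5577, 0.0938, 0.2631]
orientation: [-1.475, -0.628, 0.617]
ft_force: [1.6, -1.7, -0.1]
finger_gap: 1.0
```

Emit:
apply_moves([
  [[-1.2,-6,0,0,0,-0.09,100],[-1.2,-6,0,0,0,-0.09,100],[-1.2,-6,0,0,0,-0.09,100],[-1.2,-6,0,0,0,-0.09,100],[-1.2,-6,0,0,0,-0.05,100],[-1.2,-5,0,0,0,0,100],[0,0,0,0,0,0,100]],
])

```text
time: 10.0
eef_pos: [0.4827, -0.2691, 0.271]
orientation: [-1.555, -0.3, 0.276]
ft_force: [0.6, 1.4, 0.7]
finger_gap: 0.997
```

```bash
python3 -c "
from h import *
plan([.466,-.3325,.25],22)
cv2.imwrite('pics/top1.png',capture('top')[:,:,::-1])"
```

```text
t 10.0 p [ 0.4827 -0.2691  0.271 ] jawyaw 21.01 ydir [ 0.0156 -0.0011 -0.9999] gap 0.997 F [0.63 1.41 0.69] j [-0.72  0.22  1.45  0.01  1.45 -1.08]
shift cm [-1.67 -6.34 -2.1 ] turn [0.001 0.016 0.017]
```

View pics/top1.png

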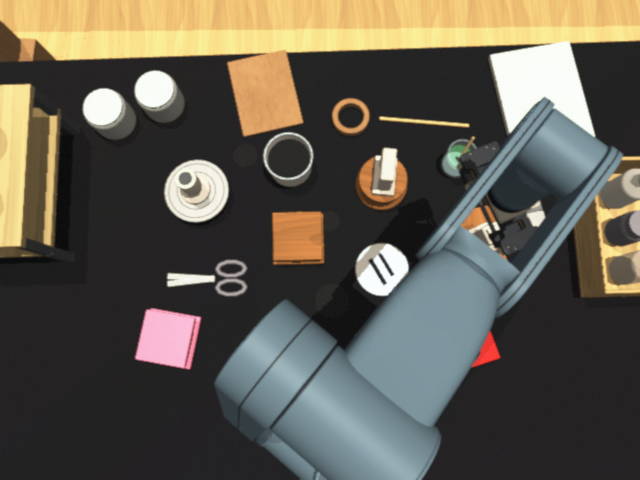

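Emit:
apply_moves([
  [[-1.2,-4.5,0,0,0.016,0.017,100],[-0.3,-1.5,0,0,0,0,100],[0,0,0,0,0,0,100],[0,0,0,0,0,0,100]],
])

```text
time: 10.55
eef_pos: [0.4703, -0.3227, 0.2732]
orientation: [-1.547, -0.309, 0.304]
ft_force: [0.6, -1.0, 0.6]
finger_gap: 0.997
```

```bash
python3 -c "
from h import *
plan([.466,-.3325,.089],22)
im=capture('wrist')[:,:,::-1].copy(); cv2.imwrite('pics/w3.png',im)
m=camera_model('wrist');np.save('m3.npy',m['pose'])
print(proj(m,[.466,-.3325,.142]),proj(m,[.471,-.328,.042]))"
```

```text
t 10.55 p [ 0.4703 -0.3227  0.2732] jawyaw 22.4 ydir [ 0.0024  0.0023 -1.    ] gap 0.997 F [ 0.59 -1.02  0.62] j [-0.8   0.27  1.39  0.    1.48 -1.19]
shift cm [ -0.43  -0.98 -18.42] turn [-0.002  0.002 -0.007]
[308.31895787 241.40130392] [316.82648457 214.2541906 ]
```

View pics/w3.png

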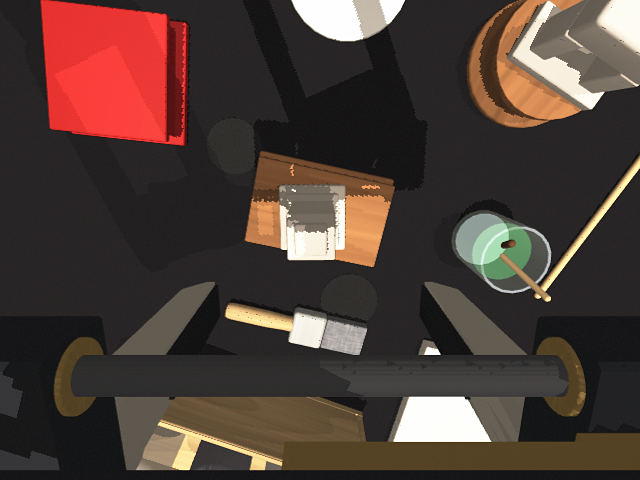

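Emit:
apply_moves([
  [[-0.4,-1,-3,0,0,0,100],[0,0,-4,0,0,0,100],[0,0,-3,0,0,0,100],[0,0,0,0,0,0,100],[0,0,0,0,0,0,100]],
])

```text
time: 11.22
eef_pos: [0.4691, -0.3277, 0.1742]
orientation: [-1.55, -0.317, 0.307]
ft_force: [0.3, -0.6, 0.6]
finger_gap: 1.003
```

```bash
python3 -c "
from h import *
plan([.466,-.3325,.089],22)"
```

```text
t 11.22 p [ 0.4691 -0.3277  0.1742] jawyaw 22.78 ydir [ 6.9e-03 -1.0e-04 -1.0e+00] gap 1.003 F [ 0.32 -0.62  0.64] j [-0.81  0.33  1.55  0.01  1.26 -1.21]
shift cm [-0.31 -0.48 -8.52] turn [ 0.     0.007 -0.014]
```

Emit:
apply_moves([
  [[-0.3,-0.5,-1,0,0.007,-0.014,100],[0,0,-2.5,0,0,0,100],[0,0,-2.5,0,0,0,100],[0,0,-1.5,0,0,0,100],[0,0,0,0,0,0,100]],
])

```text
time: 11.85
eef_pos: [0.4683, -0.336, 0.1019]
orientation: [-1.559, -0.303, 0.296]
ft_force: [0.3, 0.4, 0.2]
finger_gap: 1.004
```

```bash
python3 -c "
from h import *
plan([.466,-.3325,.089],22)"
```

```text
t 11.85 p [ 0.4683 -0.336   0.1019] jawyaw 21.87 ydir [ 0.0059 -0.0082 -0.9999] gap 1.004 F [0.32 0.36 0.24] j [-0.81  0.4   1.64 -0.    1.1  -1.2 ]
shift cm [-0.23  0.35 -1.29] turn [0.008 0.006 0.002]
```

Emit:
apply_moves([
  [[-0.2,0.35,-1.1,0.008,0.006,0,100],[0,0,-0.2,0,0,0,100],[0,0,0,0,0,0,100]],
])

```text
time: 12.22
eef_pos: [0.4672, -0.3334, 0.09]
orientation: [-1.552, -0.3, 0.298]
ft_force: [-0.4, 0.1, 0.6]
finger_gap: 1.002
```

```bash
python3 -c "
from h import *
plan([.466,-.3325,.089],22)"
```

```text
t 12.22 p [ 0.4672 -0.3334  0.09  ] jawyaw 21.85 ydir [ 0.0018 -0.0022 -1.    ] gap 1.002 F [-0.44  0.1   0.64] j [-0.81  0.41  1.65 -0.    1.08 -1.2 ]
shift cm [-0.12  0.09 -0.1 ] turn [0.002 0.002 0.003]
```

Emit:
apply_moves([
  [[-0.1,0.1,0,0.002,0.002,0,60],[0,0,0,0,0,0,48],[0,0,0,0,0,0,48],[0,0,0,0,0,0,15],[0,0,0,0,0,0,15],[0,0,0,0,0,0,15],[0,0,0,0,0,0,15],[0,0,0,0,0,0,15]],
], newtons=25)

```text
time: 13.22
eef_pos: [0.4667, -0.3328, 0.091]
orientation: [-1.552, -0.3, 0.299]
ft_force: [0.6, 0.0, 0.9]
finger_gap: 0.432
```

```bash
python3 -c "
from h import *
plan([.487,.0945,.21],-1.2)"
```

```text
t 13.22 p [ 0.4667 -0.3328  0.091 ] jawyaw 21.86 ydir [ 0.001  -0.0014 -1.    ] gap 0.432 F [0.59 0.   0.88] j [-0.81  0.41  1.65 -0.    1.08 -1.2 ]
shift cm [ 2.03 42.73 11.9 ] turn [ 0.002  0.001 -0.402]
```

Emit:
apply_moves([
  [[0,0,1,0,0,0,15],[0,0,2.5,0,0,0,15],[0,0,4,0,0,0,15],[0,0,4,0,0,0,15],[0.2,2,2,0,0,-0.04,15],[0.2,4,0,0,0,-0.05,15],[0.3,5,0,0,0,-0.05,15],[0.3,5,0,0,0,-0.05,15]],
])

```text
time: 14.22
eef_pos: [0.4747, -0.1708, 0.2321]
orientation: [-1.566, -0.141, 0.14]
ft_force: [1.8, -0.6, -1.9]
finger_gap: 0.426
```

Emit:
apply_moves([
  [[0.2,5,0,0,0,-0.05,15],[0.2,5,0,0,0,-0.05,15],[0.3,5,0,0,0,-0.05,15],[0.3,4,0,0,0,-0.03,15],[0,2,0,0,0,0,15],[0,1,0,0,0,0,15],[0,0,0,0,0,0,15],[0,0,0,0,0,0,15]],
])

```text
time: 15.22
eef_pos: [0.4824, 0.0589, 0.2353]
orientation: [-1.571, 0.001, -0.005]
ft_force: [0.1, 0.6, -2.3]
finger_gap: 0.427
```

```bash
python3 -c "
from h import *
plan([.487,.0945,.099],-1.2)"
```

```text
t 15.22 p [0.4824 0.0589 0.2353] jawyaw -0.22 ydir [ 2.8e-03 -3.0e-04 -1.0e+00] gap 0.427 F [ 0.12  0.62 -2.34] j [-0.11  0.13  1.66  0.    1.35 -0.1 ]
shift cm [  0.46   3.56 -13.63] turn [ 0.     0.003 -0.017]
```

Emit:
apply_moves([
  [[0.5,3.0,-1,0,0.003,-0.017,15],[0,0.4,-3,0,0,0,15],[0,0,-3,0,0,0,15],[0,0,-2,0,0,0,15],[0,0,0,0,0,0,15],[0,0,0,0,0,0,15]],
])

```text
time: 15.98
eef_pos: [0.4899, 0.0875, 0.1444]
orientation: [-1.573, 0.021, -0.026]
ft_force: [-0.3, 0.1, -2.6]
finger_gap: 0.428
```

```bash
python3 -c "
from h import *
plan([.487,.0945,.099],-1.2)
im=cv2.imread('pics/top1.png'); m=camera_model('top')
g=im[:,:,2]; s=np.zeros_like(g); s[205:270,265:330]=g[205:270,265:330]
for t in (120,140,160,175):
  mk=(s>t).astype(np.uint8); c=max(cv2.findContours(mk,0,1)[0],key=cv2.contourArea)
  w=np.array([ray(m,*p[0],.05)[:2] for p in c],np.float32); print(t,cv2.minAreaRect(w))
"
```

```text
t 15.97 p [0.4899 0.0875 0.1444] jawyaw -1.73 ydir [ 0.0028 -0.0022 -1.    ] gap 0.428 F [-0.29  0.13 -2.6 ] j [-0.05  0.23  1.77 -0.    1.14 -0.02]
shift cm [-0.29  0.7  -4.54] turn [0.002 0.003 0.009]
120 ((0.48276129364967346, 0.09321707487106323), (0.11815814673900604, 0.11917330324649811), 88.30533599853516)
140 ((0.48382195830345154, 0.09202543646097183), (0.1158386766910553, 0.11683087795972824), 88.3053207397461)
160 ((0.4873097240924835, 0.09306466579437256), (0.1135244220495224, 0.10983546078205109), 88.32189178466797)
175 ((0.4872990548610687, 0.09235354512929916), (0.11344179511070251, 0.10984442383050919), 89.134033203125)
```

Emit:
apply_moves([
  [[-0.3,0.65,-1,0,0.003,0.005,15],[0,0,-1.5,0,0,0,15],[0,0,-1,0,0,0,15],[0,0,0,0,0,0,15],[0,0,0,0,0,0,15]],
])

```text
time: 16.6
eef_pos: [0.4877, 0.0942, 0.1086]
orientation: [-1.573, 0.018, -0.022]
ft_force: [0.9, 0.3, -3.3]
finger_gap: 0.429
```

```bash
python3 -c "
from h import *
plan([.487,.094,.099],-1.2)"
```

```text
t 16.6 p [0.4877 0.0942 0.1086] jawyaw -1.43 ydir [ 0.0025 -0.0023 -1.    ] gap 0.429 F [ 0.87  0.26 -3.26] j [-0.03  0.27  1.82 -0.    1.06 -0.01]
shift cm [-0.07 -0.02 -0.96] turn [0.002 0.002 0.004]
```

Emit:
apply_moves([
  [[-0.1,0,-0.4,0.002,0.002,0,15],[0,0,-0.3,0,0,0,15],[0,0,-0.2,0,0,0,15],[0,0,-0.1,0,0,0,15],[0,0,-0.1,0,0,0,15],[0,0,0,0,0,0,15]],
])

```text
time: 17.35
eef_pos: [0.4875, 0.0942, 0.0993]
orientation: [-1.571, 0.017, -0.022]
ft_force: [-0.0, 0.7, -3.1]
finger_gap: 0.427
```

```bash
python3 -c "
from h import *
plan([.487,.094,.099],-1.2)"
```

```text
t 17.35 p [0.4875 0.0942 0.0993] jawyaw -1.43 ydir [ 2.8e-03 -4.0e-04 -1.0e+00] gap 0.427 F [-0.04  0.72 -3.09] j [-0.03  0.28  1.83 -0.    1.03 -0.01]
shift cm [-0.05 -0.02 -0.03] turn [0.    0.003 0.004]
```

Emit:
apply_moves([
  [[0,0,-0.1,0,0,0,15],[0,0,-0.15,0,0,0,15],[0,0,-0.1,0,0,0,15],[0,0,0,0,0,0,15]],
])

```text
time: 17.85
eef_pos: [0.4879, 0.0942, 0.0991]
orientation: [-1.571, 0.015, -0.023]
ft_force: [0.4, 0.1, -2.8]
finger_gap: 0.429
```

Emit:
apply_moves([
  [[0,0,-0.2,0,0,0,15],[0,0,-0.2,0,0,0,15],[0,0,0,0,0,0,15]],
])

```text
time: 18.23
eef_pos: [0.4884, 0.0942, 0.0992]
orientation: [-1.572, 0.013, -0.024]
ft_force: [0.2, -0.2, -2.7]
finger_gap: 0.429
```

Emit:
apply_moves([
  [[0,0,-0.3,0,0,0,15],[0,0,-0.3,0,0,0,15],[0,0,0,0,0,0,15]],
])

```text
time: 18.6
eef_pos: [0.4891, 0.0942, 0.0991]
orientation: [-1.572, 0.01, -0.025]
ft_force: [0.5, 0.1, -3.1]
finger_gap: 0.433
```

```bash
python3 -c "
from h import *
plan([.487,.094,.099],-1.2)"
```

```text
t 18.6 p [0.4891 0.0942 0.0991] jawyaw -1.29 ydir [ 0.0097 -0.0017 -1.    ] gap 0.433 F [ 0.53  0.14 -3.15] j [-0.03  0.28  1.83 -0.    1.02 -0.01]
shift cm [-0.21 -0.02 -0.01] turn [0.002 0.01  0.002]
```

Emit:
apply_moves([
  [[-0.1,0,0,0,0.008,0,15],[0,0,0,0,0,0,50],[0,0,0,0,0,0,50],[0,0,0,0,0,0,100],[0,0,0,0,0,0,100],[0,0,0,0,0,0,100]],
])

```text
time: 19.35
eef_pos: [0.4885, 0.0942, 0.0977]
orientation: [-1.572, 0.017, -0.019]
ft_force: [-0.4, 1.1, -0.0]
finger_gap: 0.772
```

```bash
python3 -c "
from h import *
plan([.6178,-.1107,.26],82.5)
cv2.imwrite('pics/s2.png',capture('scene')[210:370,130:410,::-1].repeat(2,0).repeat(2,1))"
```

```text
t 19.35 p [0.4885 0.0942 0.0977] jawyaw -1.31 ydir [ 9.0e-04 -1.5e-03 -1.0e+00] gap 0.772 F [-0.4   1.09 -0.  ] j [-0.03  0.28  1.82 -0.    1.03 -0.01]
shift cm [ 12.93 -20.49  16.23] turn [1.000e-03 2.000e-03 1.463e+00]
```

View pics/s2.png

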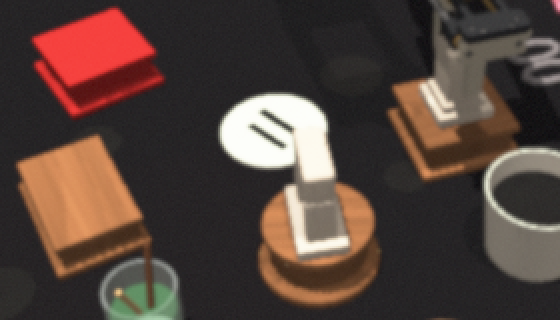

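Emit:
apply_moves([
  [[0,0,1,0,0,0,100],[0,0,4,0,0,0,100],[0,0,5,0,0,0,100],[0,0,4,0,0,-0.05,100],[1.5,-2.5,2,0,0,-0.16,100],[1.5,-2.5,0,0,0,-0.16,100],[1.5,-2.5,0,0,0,-0.16,100],[1.5,-2.5,0,0,0,-0.16,100]],
])

```text
time: 20.4
eef_pos: [0.5484, -0.0067, 0.2701]
orientation: [-1.494, 0.565, -0.577]
ft_force: [-0.7, 0.2, 0.5]
finger_gap: 1.002
```

Emit:
apply_moves([
  [[1.5,-2.5,0,0,0,-0.16,100],[1.5,-2.5,0,0,0,-0.16,100],[1.5,-2.5,0,0,0,-0.16,100],[1.5,-2.0,0,0,0,-0.16,100],[0.5,0,0,0,0,-0.16,100],[0,0,0,0,0,-0.1,100],[0,0,0,0,0,0,100],[0,0,0,0,0,0,100]],
])

```text
time: 21.4
eef_pos: [0.6158, -0.1075, 0.2756]
orientation: [-1.167, 1.266, -1.287]
ft_force: [0.4, 0.0, 0.5]
finger_gap: 0.998
```

```bash
python3 -c "
from h import *
plan([.6178,-.1107,.124],82.5)
im=capture('wrist')[:,:,::-1].copy(); cv2.imwrite('pics/w4.png',im)
m=camera_model('wrist')
print(proj(m,[.6178,-.1107,.16]),proj(m,[.614,-.11,.06]))"
```

```text
t 21.4 p [ 0.6158 -0.1075  0.2756] jawyaw -95.23 ydir [ 0.0062 -0.0105 -0.9999] gap 0.998 F [0.37 0.   0.47] j [-0.35  0.36  1.25 -0.01  1.52  1.32]
shift cm [  0.2   -0.32 -15.16] turn [ 0.011  0.006 -0.04 ]
[321.95692446 236.28450984] [319.88538116 215.74603666]
```

View pics/w4.png

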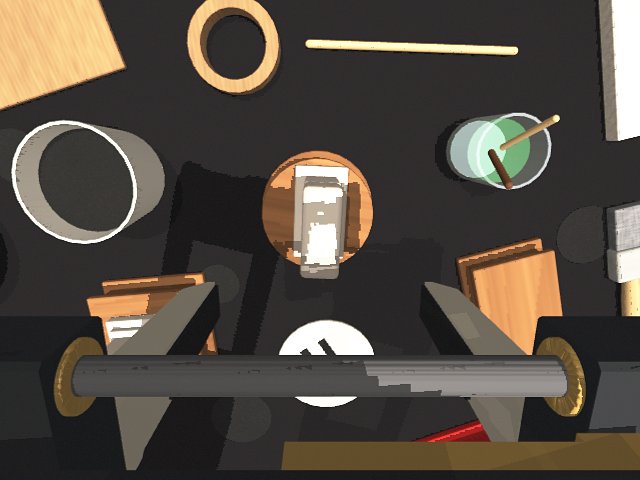

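```bash
python3 -c "
from h import *
cv2.imwrite('pics/w4c.png',cv2.resize(cv2.imread('pics/w4.png')[150:290,255:385],None,fx=4,fy=4,interpolation=cv2.INTER_CUBIC))"
```

View pics/w4c.png

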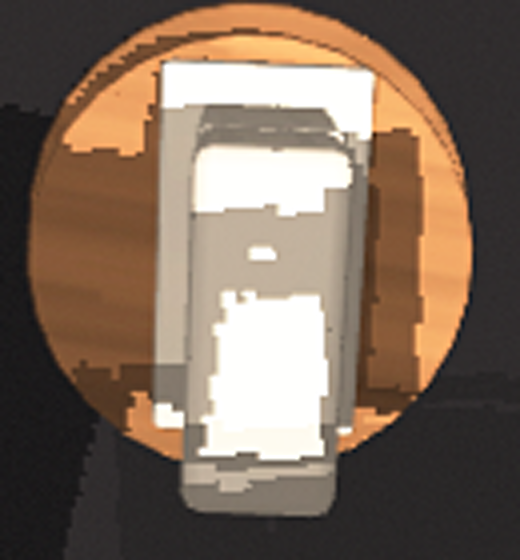

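```bash
python3 -c "
from h import *
m=camera_model('wrist')
c=lambda p:(p[0]/4+255,p[1]/4+150)
for z,ps in ((.16,[(195,145),(355,148),(333,485),(184,485)]),(.074,[(162,62),(375,72),(347,430),(155,425)])):
  w=np.array([ray(m,*c(p),z)[:2] for p in ps]); print(w.round(4).tolist(),w.mean(0).round(4),[np.degrees(np.arctan2(*(a-b)[::-1])).round(1) for a,b in ((w[0],w[3]),(w[1],w[2]),(w[0],w[1]))])
"
```

```text
[[0.6562, -0.1009], [0.653, -0.1297], [0.5891, -0.1207], [0.5918, -0.0922]] [ 0.6225 -0.1109] [np.float64(-7.7), np.float64(-8.1), np.float64(83.6)]
[[0.6663, -0.0918], [0.6594, -0.1411], [0.5727, -0.1278], [0.5786, -0.0806]] [ 0.6192 -0.1103] [np.float64(-7.3), np.float64(-8.7), np.float64(82.1)]
```

Emit:
apply_moves([
  [[0.2,-0.3,-2,0.011,0.006,-0.045,100],[0,0,-3,0,0,0,100],[0,0,-3,0,0,0,100],[0,0,-1,0,0,0,100],[0,0,0,0,0,0,100],[0,0,0,0,0,0,100]],
])

```text
time: 22.2
eef_pos: [0.617, -0.1106, 0.1801]
orientation: [-1.139, 1.316, -1.31]
ft_force: [0.2, 0.5, 0.1]
finger_gap: 1.005
```

```bash
python3 -c "
from h import *
plan([.618,-.1107,.123],82)"
```

```text
t 22.2 p [ 0.617  -0.1106  0.1801] jawyaw -98.13 ydir [-0.0021  0.0024 -1.    ] gap 1.005 F [0.21 0.52 0.08] j [-0.36  0.42  1.39  0.    1.33  1.36]
shift cm [ 0.1  -0.01 -5.71] turn [-0.002 -0.002  0.002]
```

Emit:
apply_moves([
  [[0.1,0,-2,0,0,0,100],[0,0,-2,0,0,0,100],[0,0,-1.5,0,0,0,100],[0,0,0,0,0,0,100],[0,0,0,0,0,0,100]],
])

```text
time: 22.82
eef_pos: [0.6219, -0.1119, 0.1298]
orientation: [-1.133, 1.306, -1.318]
ft_force: [0.2, -0.5, 0.3]
finger_gap: 1.002
```

```bash
python3 -c "
from h import *
plan([.618,-.1107,.123],82)"
```

```text
t 22.82 p [ 0.6219 -0.1119  0.1298] jawyaw -98.14 ydir [ 0.0085 -0.0013 -1.    ] gap 1.002 F [ 0.16 -0.47  0.33] j [-0.36  0.46  1.46  0.    1.21  1.36]
shift cm [-0.39  0.12 -0.68] turn [0.001 0.009 0.002]
```

Emit:
apply_moves([
  [[-0.4,0.1,-0.6,0,0.009,0,100],[0,0,0,0,0,0,100],[0,0,0,0,0,0,50],[0,0,0,0,0,0,38],[0,0,0,0,0,0,38]],
], newtons=30)

```text
time: 23.45
eef_pos: [0.6186, -0.1112, 0.1253]
orientation: [-1.139, 1.311, -1.316]
ft_force: [0.3, -0.0, 0.2]
finger_gap: 0.727
```

```bash
python3 -c "
from h import *
plan([.618,-.1107,.123],82)"
```

```text
t 23.45 p [ 0.6186 -0.1112  0.1253] jawyaw -98.14 ydir [ 0.0018 -0.0024 -1.    ] gap 0.727 F [ 0.25 -0.02  0.19] j [-0.35  0.47  1.46 -0.    1.21  1.36]
shift cm [-0.06  0.05 -0.23] turn [0.002 0.002 0.002]
```

Emit:
apply_moves([
  [[-0.05,0.05,-0.2,0,0,0,38],[0,0,0,0,0,0,38],[0,0,0,0,0,0,10],[0,0,0,0,0,0,10],[0,0,0,0,0,0,10],[0,0,0,0,0,0,10],[0,0,0,0,0,0,10],[0,0,0,0,0,0,10]],
])

```text
time: 24.45
eef_pos: [0.618, -0.1105, 0.123]
orientation: [-1.139, 1.311, -1.315]
ft_force: [-0.0, 0.6, 0.3]
finger_gap: 0.32
```

```bash
python3 -c "
from h import *
plan([.471,-.328,.23],99.7)
im=cv2.cvtColor(capture('scene'),cv2.COLOR_RGB2BGR);cv2.imwrite('pics/s3.png',cv2.resize(im[210:370,130:410],None,fx=2.8,fy=2.8))
im=cv2.cvtColor(capture('top'),cv2.COLOR_RGB2BGR);cv2.imwrite('pics/top3.png',im)
"
```

```text
t 24.45 p [ 0.618  -0.1105  0.123 ] jawyaw -98.14 ydir [ 0.0015 -0.0022 -1.    ] gap 0.32 F [-0.03  0.56  0.33] j [-0.35  0.47  1.47 -0.    1.2   1.36]
shift cm [-14.7  -21.75  10.7 ] turn [0.002 0.002 0.311]
```

View pics/s3.png

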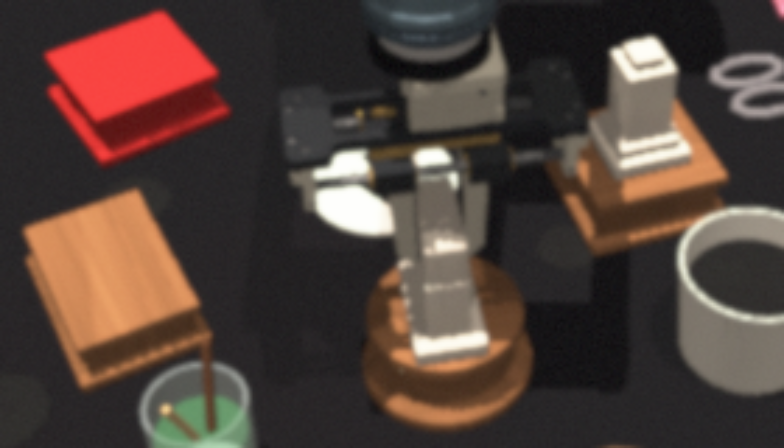

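View pics/top3.png

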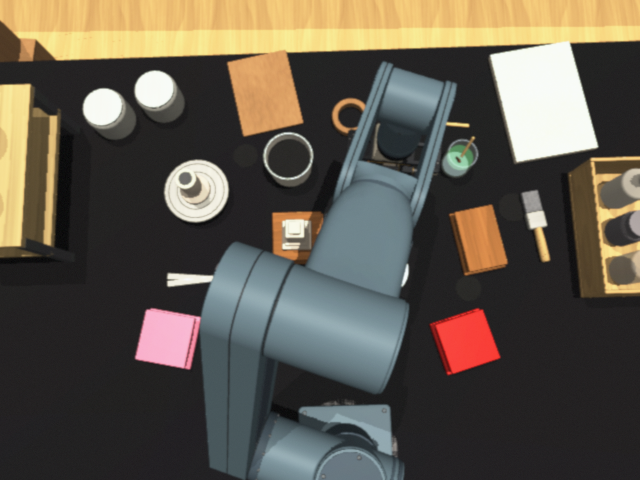

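Emit:
apply_moves([
  [[0,0,1,0,0,0,10],[0,0,2.5,0,0,0,10],[0,0,4,0,0,0,10],[0,0,3,0,0,0,10],[-1.5,-2,0.5,0,0,0.05,10],[-2.5,-3.5,0,0,0,0.06,10],[-2.7,-4,0,0,0,0.06,10],[-2.7,-4,0,0,0,0.06,10]],
])

```text
time: 25.55
eef_pos: [0.5207, -0.2447, 0.2372]
orientation: [-1.258, 1.135, -1.134]
ft_force: [-0.2, -0.7, -2.5]
finger_gap: 0.321
```

```bash
python3 -c "
from h import *
im=cv2.imread('pics/top3.png'); m=camera_model('top')
g=im[:,:,2]; s=np.zeros_like(g); s[195:285,440:515]=g[195:285,440:515]
for t in (120,140,150,160,170):
  mk=(s>t).astype(np.uint8); c=max(cv2.findContours(mk,0,1)[0],key=cv2.contourArea)
  w=np.array([ray(m,*p[0],.042)[:2] for p in c],np.float32); print(t,cv2.minAreaRect(w))
plan([.471,-.328,.105],99.7)
"
```

```text
120 ((0.4673166573047638, -0.3236396014690399), (0.1473056524991989, 0.10089469701051712), 10.268251419067383)
140 ((0.4672579765319824, -0.32333284616470337), (0.14633217453956604, 0.10030341893434525), 10.281569480895996)
150 ((0.4685631990432739, -0.3288060426712036), (0.14499405026435852, 0.08884986490011215), 10.278182029724121)
160 ((0.46944767236709595, -0.32866770029067993), (0.14292821288108826, 0.08843360841274261), 10.334040641784668)
170 ((0.47046932578086853, -0.32832401990890503), (0.14063070714473724, 0.0879102423787117), 10.646167755126953)
t 25.55 p [ 0.5207 -0.2447  0.2372] jawyaw -84.17 ydir [-0.0021 -0.0016 -1.    ] gap 0.321 F [-0.22 -0.74 -2.54] j [-0.63  0.29  1.44 -0.    1.41  0.84]
shift cm [ -4.97  -8.33 -13.22] turn [ 0.002 -0.002  0.067]
```

Emit:
apply_moves([
  [[-2.5,-4,0,0,0,0.05,10],[-1.5,-2.5,0,0,0,0.02,10],[-0.5,-1,0,0,0,0,10],[0,0,0,0,0,0,10],[0,0,0,0,0,0,10]],
])

```text
time: 26.18
eef_pos: [0.4724, -0.3228, 0.2382]
orientation: [-1.287, 1.084, -1.083]
ft_force: [0.3, 0.0, -2.8]
finger_gap: 0.318
```

```bash
python3 -c "
from h import *
plan([.4705,-.3283,.105],100)
"
```

```text
t 26.18 p [ 0.4724 -0.3228  0.2382] jawyaw -80.27 ydir [-2.2e-03 -9.0e-04 -1.0e+00] gap 0.318 F [ 0.28  0.04 -2.76] j [-0.79  0.29  1.45 -0.    1.41  0.61]
shift cm [ -0.19  -0.55 -13.32] turn [ 0.001 -0.002  0.005]
```

Emit:
apply_moves([
  [[-0.2,-0.5,-1.5,0,0,0.005,10],[0,0,-3,0,0,0,10],[0,0,-3,0,0,0,10],[0,0,-2,0,0,0,10],[0,0,0,0,0,0,10],[0,0,0,0,0,0,10]],
])

```text
time: 26.92
eef_pos: [0.4721, -0.3231, 0.137]
orientation: [-1.291, 1.076, -1.07]
ft_force: [0.2, 0.2, -2.7]
finger_gap: 0.321
```

```bash
python3 -c "
from h import *
plan([.4705,-.3283,.105],100)
"
```

```text
t 26.93 p [ 0.4721 -0.3231  0.137 ] jawyaw -79.51 ydir [-0.0034  0.0014 -1.    ] gap 0.321 F [ 0.2   0.2  -2.73] j [-0.79  0.37  1.59 -0.    1.19  0.59]
shift cm [-0.16 -0.52 -3.2 ] turn [-0.001 -0.003 -0.009]
```

Emit:
apply_moves([
  [[-0.2,-0.5,-0.8,0,0,-0.005,10],[0,0,-1,0,0,0,10],[0,0,-0.5,0,0,0,10],[0,0,0,0,0,0,10],[0,0,0,0,0,0,10]],
])

```text
time: 27.55
eef_pos: [0.4709, -0.3294, 0.1143]
orientation: [-1.29, 1.077, -1.078]
ft_force: [0.1, -0.3, -3.0]
finger_gap: 0.324
```

```bash
python3 -c "
from h import *
plan([.4705,-.3283,.105],100)
"
```

```text
t 27.55 p [ 0.4709 -0.3294  0.1143] jawyaw -79.81 ydir [-8.0e-04 -1.3e-03 -1.0e+00] gap 0.324 F [ 0.13 -0.32 -3.03] j [-0.8   0.39  1.62 -0.    1.13  0.59]
shift cm [-0.04  0.11 -0.93] turn [ 0.001 -0.001 -0.003]
```

Emit:
apply_moves([
  [[0,0.1,-0.4,0,0,0,10],[0,0,-0.3,0,0,0,10],[0,0,-0.2,0,0,0,10],[0,0,-0.1,0,0,0,10],[0,0,-0.1,0,0,0,10],[0,0,0,0,0,0,10]],
])

```text
time: 28.3
eef_pos: [0.4712, -0.3286, 0.1052]
orientation: [-1.29, 1.075, -1.079]
ft_force: [-0.9, 0.2, -2.5]
finger_gap: 0.324
```

Emit:
apply_moves([
  [[0,0,-0.15,0,0,0,10],[0,0,-0.15,0,0,0,10],[0,0,0,0,0,0,10]],
])

```text
time: 28.68
eef_pos: [0.4714, -0.329, 0.1052]
orientation: [-1.291, 1.074, -1.081]
ft_force: [0.5, -0.1, -4.1]
finger_gap: 0.319
```

Emit:
apply_moves([
  [[0,0,-0.2,0,0,0,10],[0,0,0,0,0,0,40],[0,0,0,0,0,0,40],[0,0,0,0,0,0,85],[0,0,0,0,0,0,85],[0,0,0,0,0,0,85]],
])

```text
time: 29.42
eef_pos: [0.4723, -0.3301, 0.1048]
orientation: [-1.291, 1.071, -1.084]
ft_force: [0.0, -0.4, -0.5]
finger_gap: 0.675
```

```bash
python3 -c "
from h import *
plan([.604,.33,.24],100)
im=cv2.cvtColor(capture('scene'),cv2.COLOR_RGB2BGR);cv2.imwrite('pics/s4.png',cv2.resize(im[190:370,100:410],None,fx=2.5,fy=2.5))
"
```

```text
t 29.43 p [ 0.4723 -0.3301  0.1048] jawyaw -79.79 ydir [ 0.0039 -0.007  -1.    ] gap 0.675 F [ 0.04 -0.43 -0.45] j [-0.8   0.4   1.63 -0.    1.1   0.59]
shift cm [13.17 66.01 13.52] turn [ 0.007  0.004 -0.004]
```

View pics/s4.png

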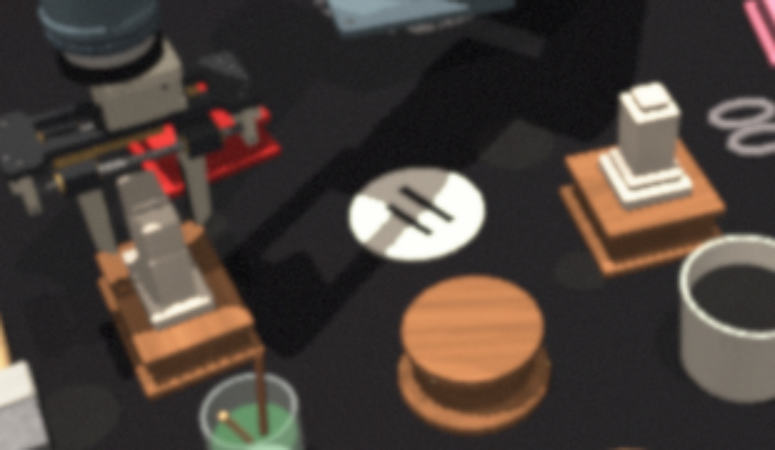

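Emit:
apply_moves([
  [[0,0,1,0.007,0.004,0,85],[0,0,4,0,0,0,100],[0,0,5,0,0,0,100],[0,0,4,0,0,0,100],[0.5,4,1.5,0,0,0,100],[1,6,0,0,0,0,100],[1,6,0,0,0,0,100],[1,6,0,0,0,0,100]],
])

```text
time: 30.48
eef_pos: [0.5073, -0.1089, 0.2703]
orientation: [-1.283, 1.08, -1.087]
ft_force: [1.5, -0.9, 0.3]
finger_gap: 0.996
```

Emit:
apply_moves([
  [[1.2,6,0,0,0,0,100],[1.2,6,0,0,0,0,100],[1.2,6,0,0,0,0,100],[1.2,6,0,0,0,0,100],[1.2,6,0,0,0,0,100],[1.2,6,0,0,0,0,100],[0.5,2,0,0,0,0,100],[0,0,0,0,0,0,100]],
])

```text
time: 31.48
eef_pos: [0.5846, 0.2849, 0.2775]
orientation: [-1.279, 1.07, -1.087]
ft_force: [-0.1, 0.1, 0.5]
finger_gap: 0.999
```

```bash
python3 -c "
from h import *
plan([.604,.33,.24],100)
im=cv2.cvtColor(capture('top'),cv2.COLOR_RGB2BGR);cv2.imwrite('pics/top4.png',im)
"
```

```text
t 31.48 p [0.5846 0.2849 0.2775] jawyaw -79.98 ydir [ 1.270e-02 -7.000e-04 -9.999e-01] gap 0.999 F [-0.12  0.14  0.5 ] j [ 0.28  0.41  1.18 -0.    1.54  1.68]
shift cm [ 1.94  4.51 -3.75] turn [ 0.001  0.013 -0.   ]
```

View pics/top4.png

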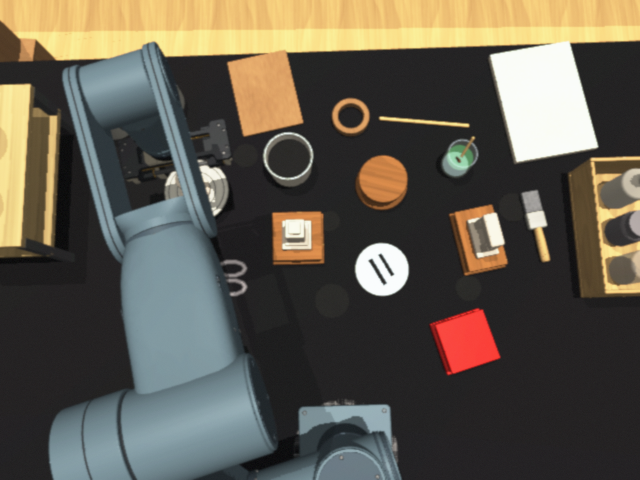

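```bash
python3 - <<'E'
from h import *
m=camera_model("top")
im=cv2.imread('pics/top4.png'); g=im[:,:,2]
s=np.zeros_like(g); s[145:215,350:415]=g[145:215,350:415]
for t in (120,150,160,170):
  c=max(cv2.findContours((s>t).astype(np.uint8),0,1)[0],key=cv2.contourArea)
  w=np.array([ray(m,*p[0],.06)[:2] for p in c],np.float32); print('round',t,cv2.minEnclosingCircle(w),cv2.fitEllipse(w))
E
python3 - <<'E'
import cv2
im=cv2.imread('pics/top4.png')
a=cv2.resize(im[200:275,260:335],None,fx=7,fy=7,interpolation=cv2.INTER_CUBIC)
cv2.imwrite('pics/p4.png',a)
cv2.imwrite('pics/a4.png',cv2.resize(im[195:280,440:520],None,fx=7,fy=7,interpolation=cv2.INTER_CUBIC))
im=cv2.imread('pics/top3.png')
cv2.imwrite('pics/v3.png',cv2.resize(im[150:230,155:240],None,fx=7,fy=7,interpolation=cv2.INTER_CUBIC))
E
```

```text
round 120 ((0.6054089665412903, -0.10670024901628494), 0.06481204181909561) ((0.6091246604919434, -0.10876902937889099), (0.10913058370351791, 0.12276485562324524), 90.96707153320312)
round 150 ((0.6123705506324768, -0.10882605612277985), 0.056268658488988876) ((0.6135769486427307, -0.10864076763391495), (0.10796267539262772, 0.1090335100889206), 159.8309326171875)
round 160 ((0.6131578683853149, -0.10875557363033295), 0.05558515340089798) ((0.6136775612831116, -0.10887174308300018), (0.10748577862977982, 0.1080373153090477), 175.47218322753906)
round 170 ((0.6137845516204834, -0.10898276418447495), 0.05472211912274361) ((0.6138505339622498, -0.10872184485197067), (0.10675888508558273, 0.10688266903162003), 66.8519058227539)
```

View pics/p4.png

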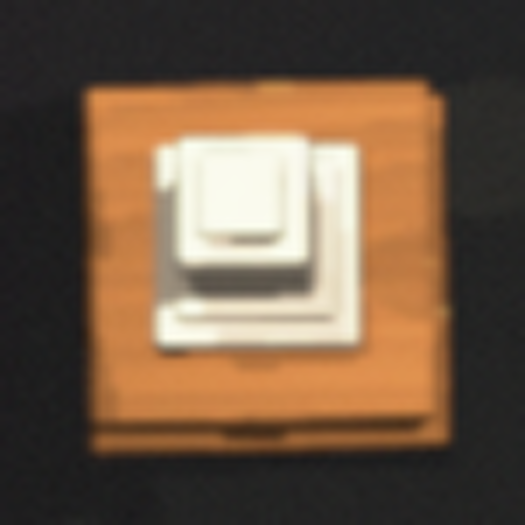

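View pics/a4.png

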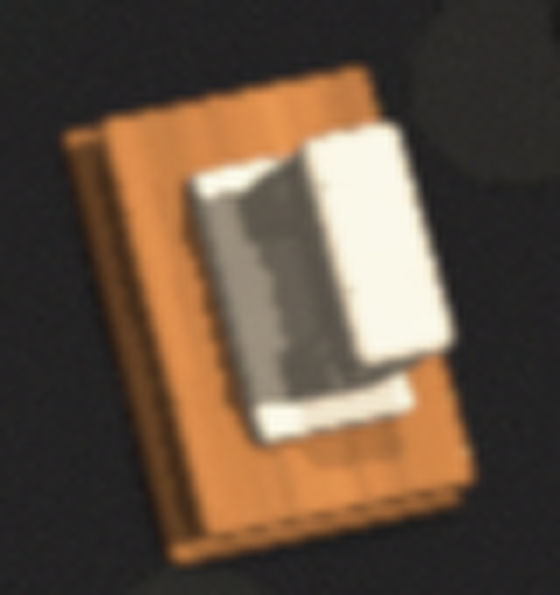

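View pics/v3.png

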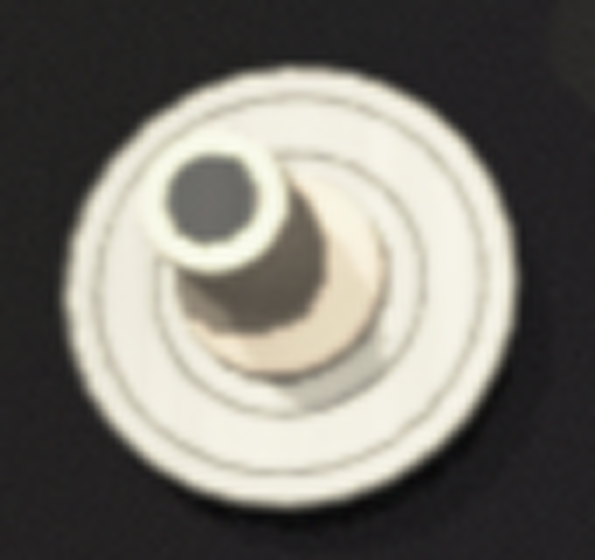

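Run:
```python
from h import *
m=camera_model("top")
def q(n,ps,o,z):
  w=np.array([ray(m,(p[0]+.5)/7+o[0]-.5,(p[1]+.5)/7+o[1]-.5,z)[:2] for p in ps]);
  print(n,w.mean(0).round(4),np.linalg.norm(w-np.roll(w,-1,0),axis=1).round(4),[np.degrees(np.arctan2(*(a-b)[::-1])).round(1) for a,b in ((w[0],w[3]),(w[1],w[2]))])
q('pil foot',[(155,145),(358,145),(361,347),(155,347)],(260,200),.064)
q('pil shaft',[(178,137),(310,137),(309,266),(178,268)],(260,200),.14)
q('arch top',[(303,147),(400,123),(455,343),(362,366)],(440,195),.142)
q('archfoot',[(190,180),(313,150),(413,408),(265,442)],(440,195),.056)
q('vase mouth',[(165,197),(258,197),(212,150),(212,243)],(155,150),.145)
q('vase rim',[(146,202),(288,202),(214,134),(214,272)],(155,150),.145)
plan([.604,.33,.24],100)
```

```text
pil foot [0.4864 0.0946] [0.0663 0.0667 0.0667 0.0667] [np.float64(-1.0), np.float64(-0.7)]
pil shaft [0.4864 0.0945] [0.0406 0.0402 0.0401 0.0409] [np.float64(-1.1), np.float64(-1.8)]
arch top [ 0.4703 -0.3306] [0.0308 0.0695 0.0293 0.0694] [np.float64(10.5), np.float64(9.3)]
archfoot [ 0.4701 -0.3275] [0.0418 0.09   0.0495 0.089 ] [np.float64(11.7), np.float64(16.6)]
vase mouth [0.6052 0.33  ] [0.029  0.0213 0.0299 0.0212] [np.float64(44.2), np.float64(-137.1)]
vase rim [0.6033 0.3289] [0.0442 0.0325 0.0443 0.0315] [np.float64(42.8), np.float64(-134.2)]
t 31.52 p [0.5845 0.284  0.2776] jawyaw -80.03 ydir [ 1.280e-02 -8.000e-04 -9.999e-01] gap 1.003 F [-0.16 -0.98 -0.42] j [ 0.28  0.41  1.18 -0.    1.54  1.68]
shift cm [ 1.95  4.6  -3.76] turn [0.001 0.013 0.001]
```

Both placings are centred to ~2 mm. Vase is at about (0.604, 0.330).

Emit:
apply_moves([
  [[1,2.5,-1,0,0.013,0,100],[0.8,1.8,-1,0,0,0,100],[0,0,-2,0,0,0,100],[0,0,-2,0,0,0,100],[0,0,-1,0,0,0,100],[0,0,0,0,0,0,100],[0,0,0,0,0,0,100]],
])

```text
time: 32.4
eef_pos: [0.605, 0.321, 0.2086]
orientation: [-1.283, 1.082, -1.089]
ft_force: [-0.1, -0.7, 0.0]
finger_gap: 0.999
```

```bash
python3 -c "
from h import *
plan([.604,.33,.103],100)
"
```

```text
t 32.4 p [0.605  0.321  0.2086] jawyaw -80.47 ydir [ 0.003  -0.0026 -1.    ] gap 0.999 F [-0.13 -0.74  0.02] j [ 0.33  0.51  1.19 -0.    1.44  1.73]
shift cm [ -0.1    0.9  -10.56] turn [0.003 0.003 0.008]
```

Emit:
apply_moves([
  [[-0.1,0.9,-2,0.003,0.003,0,100],[0,0,-2,0,0,0,100],[0,0,-0.5,0,0,0,100],[0,0,0,0,0,0,100],[0,0,0,0,0,0,100]],
])

```text
time: 33.02
eef_pos: [0.6043, 0.332, 0.1624]
orientation: [-1.28, 1.085, -1.085]
ft_force: [0.4, -1.0, 0.8]
finger_gap: 0.999
```

```bash
python3 -c "
from h import *
plan([.604,.33,.103],100)
"
```

```text
t 33.02 p [0.6043 0.332  0.1624] jawyaw -80.46 ydir [ 0.0024  0.0024 -1.    ] gap 0.999 F [ 0.36 -1.03  0.84] j [0.34 0.54 1.24 0.   1.35 1.74]
shift cm [-0.03 -0.2  -5.94] turn [-0.002  0.002  0.008]
```

Emit:
apply_moves([
  [[0,-0.2,-2,0,0,0,100],[0,0,-2,0,0,0,100],[0,0,-1.2,0,0,0,100],[0,0,0,0,0,0,100],[0,0,0,0,0,0,100]],
])

```text
time: 33.65
eef_pos: [0.6068, 0.3311, 0.1136]
orientation: [-1.273, 1.08, -1.087]
ft_force: [0.5, -0.2, 0.9]
finger_gap: 1.001
```

```bash
python3 -c "
from h import *
plan([.604,.33,.103],100)
"
```

```text
t 33.65 p [0.6068 0.3311 0.1136] jawyaw -80.45 ydir [ 0.0099  0.0051 -0.9999] gap 1.001 F [ 0.46 -0.17  0.93] j [0.34 0.58 1.31 0.   1.25 1.74]
shift cm [-0.28 -0.11 -1.06] turn [-0.005  0.01   0.008]
```

Emit:
apply_moves([
  [[-0.3,-0.1,-0.8,-0.005,0.01,0,100],[0,0,-0.1,0,0,0,60],[0,0,0,0,0,0,55],[0,0,0,0,0,0,55]],
], newtons=25)

```text
time: 34.15
eef_pos: [0.6045, 0.3303, 0.1057]
orientation: [-1.282, 1.085, -1.086]
ft_force: [0.3, -0.5, 0.1]
finger_gap: 0.727
```

```bash
python3 -c "
from h import *
plan([.604,.33,.103],100)
"
```

```text
t 34.15 p [0.6045 0.3303 0.1057] jawyaw -80.45 ydir [ 1.6e-03  7.0e-04 -1.0e+00] gap 0.727 F [ 0.31 -0.5   0.11] j [0.34 0.59 1.31 0.   1.24 1.74]
shift cm [-0.05 -0.03 -0.27] turn [-0.001  0.002  0.008]
```

Emit:
apply_moves([
  [[0,0,0,0,0,0,55],[0,0,0,0,0,0,30],[0,0,0,0,0,0,20],[0,0,0,0,0,0,20],[0,0,0,0,0,0,20],[0,0,0,0,0,0,20],[0,0,0,0,0,0,20]],
])

```text
time: 35.02
eef_pos: [0.6046, 0.3305, 0.106]
orientation: [-1.281, 1.084, -1.086]
ft_force: [0.2, 0.2, -0.2]
finger_gap: 0.488
```

```bash
python3 -c "
from h import *
plan([.614,-.109,.123],100)
"
```

```text
t 35.02 p [0.6046 0.3305 0.106 ] jawyaw -80.45 ydir [ 2.1e-03  9.0e-04 -1.0e+00] gap 0.488 F [ 0.24  0.23 -0.23] j [0.34 0.59 1.31 0.   1.24 1.74]
shift cm [  0.94 -43.95   1.7 ] turn [-0.001  0.002  0.008]
```

Emit:
apply_moves([
  [[0,0,1,0,0,0,20],[0,0,2.5,0,0,0,20],[0,0,4,0,0,0,20],[0,0,4,0,0,0,20],[0,-2,1.5,0,0,0,20],[0.2,-4,0,0,0,0,20],[0.2,-5,0,0,0,0,20],[0.2,-5,0,0,0,0,20]],
])

```text
time: 36.02
eef_pos: [0.6048, 0.1644, 0.2341]
orientation: [-1.296, 1.087, -1.079]
ft_force: [0.1, -0.3, -4.2]
finger_gap: 0.488
```

Emit:
apply_moves([
  [[0.2,-5,0,0,0,0,20],[0.2,-5,0,0,0,0,20],[0.2,-5,0,0,0,0,20],[0,-5,0,0,0,0,20],[0,-3,0,0,0,0,20],[0,-1,0,0,0,0,20],[0,0,0,0,0,0,20],[0,0,0,0,0,0,20]],
])

```text
time: 37.02
eef_pos: [0.6008, -0.0936, 0.2257]
orientation: [-1.303, 1.107, -1.077]
ft_force: [-0.6, 0.1, -3.6]
finger_gap: 0.486
```

```bash
python3 -c "
from h import *
plan([.614,-.109,.121],100)
"
```

```text
t 37.02 p [ 0.6008 -0.0936  0.2257] jawyaw -80.68 ydir [-0.0271 -0.0045 -0.9996] gap 0.486 F [-0.55  0.07 -3.56] j [-0.33  0.38  1.35 -0.01  1.44  1.08]
shift cm [  1.32  -1.54 -10.47] turn [ 0.005 -0.027  0.012]
```

Emit:
apply_moves([
  [[1.3,-1.5,-0.5,0.005,-0.027,0,20],[0,0,-2.5,0,0,0,20],[0,0,-2.5,0,0,0,20],[0,0,-1.5,0,0,0,20],[0,0,0,0,0,0,20],[0,0,0,0,0,0,20]],
])

```text
time: 37.78
eef_pos: [0.6183, -0.1075, 0.1544]
orientation: [-1.279, 1.077, -1.089]
ft_force: [0.6, 0.2, -3.9]
finger_gap: 0.488
```

```bash
python3 -c "
from h import *
plan([.614,-.109,.121],100)
"
```

```text
t 37.77 p [ 0.6183 -0.1075  0.1544] jawyaw -80.3 ydir [ 9.e-03 -4.e-04 -1.e+00] gap 0.488 F [ 0.57  0.17 -3.91] j [-0.35  0.44  1.44  0.    1.26  1.05]
shift cm [-0.43 -0.15 -3.34] turn [0.    0.009 0.005]
```

Emit:
apply_moves([
  [[-0.4,-0.1,-0.8,0,0.009,0,20],[0,0,-1,0,0,0,20],[0,0,-0.5,0,0,0,20],[0,0,0,0,0,0,20],[0,0,0,0,0,0,20]],
])

```text
time: 38.4
eef_pos: [0.6151, -0.1089, 0.1317]
orientation: [-1.284, 1.081, -1.086]
ft_force: [-0.7, -0.1, -4.9]
finger_gap: 0.49
```

```bash
python3 -c "
from h import *
plan([.614,-.109,.121],100)
"
```

```text
t 38.4 p [ 0.6151 -0.1089  0.1317] jawyaw -80.29 ydir [ 0.0027 -0.0016 -1.    ] gap 0.49 F [-0.69 -0.1  -4.88] j [-0.35  0.45  1.47 -0.    1.22  1.05]
shift cm [-0.11 -0.01 -1.07] turn [0.002 0.003 0.005]
```

Emit:
apply_moves([
  [[-0.1,0,-0.4,0,0.003,0,20],[0,0,-0.3,0,0,0,20],[0,0,-0.2,0,0,0,20],[0,0,-0.15,0,0,0,20],[0,0,0,0,0,0,20]],
])

```text
time: 39.02
eef_pos: [0.6144, -0.1091, 0.121]
orientation: [-1.286, 1.082, -1.085]
ft_force: [0.6, -0.4, -3.4]
finger_gap: 0.488
```

Emit:
apply_moves([
  [[0,0,-0.2,0,0,0,20],[0,0,-0.1,0,0,0,20],[0,0,0,0,0,0,20]],
])

```text
time: 39.4
eef_pos: [0.6146, -0.1091, 0.121]
orientation: [-1.285, 1.08, -1.086]
ft_force: [0.7, -0.1, -4.7]
finger_gap: 0.49
```

Stopped at exactly the expected height, so it is in contact; release.

Emit:
apply_moves([
  [[0,0,-0.2,0,0,0,20],[0,0,0,0,0,0,55],[0,0,0,0,0,0,55],[0,0,0,0,0,0,100],[0,0,0,0,0,0,100],[0,0,0,0,0,0,100]],
])

```text
time: 40.15
eef_pos: [0.6164, -0.1098, 0.1214]
orientation: [-1.283, 1.076, -1.09]
ft_force: [0.5, 0.7, -0.3]
finger_gap: 0.819
```

Emit:
apply_moves([
  [[0,0,1,0,0,0,100],[0,0,3,0,0,0,100],[0,0,5,0,0,0,100],[0,0,5,0,0,0,100],[-1,3,1,0,0,0,100],[-3,5,0,0,0,0,100],[-3,6,0,0,0,0,100],[-3,6,0,0,0,0,100]],
])

```text
time: 41.15
eef_pos: [0.5192, 0.0828, 0.2804]
orientation: [-1.277, 1.078, -1.099]
ft_force: [0.1, 1.1, 0.5]
finger_gap: 1.0
```

Emit:
apply_moves([
  [[-3,6,0,0,0,0,100],[-2,6,0,0,0,0,100],[-2,6,0,0,0,0,100],[-2,4,0,0,0,0,100],[0,0,0,0,0,0,100],[0,0,0,0,0,0,100]],
])

```text
time: 41.9
eef_pos: [0.4281, 0.3018, 0.286]
orientation: [-1.271, 1.069, -1.097]
ft_force: [-0.1, 1.0, -0.4]
finger_gap: 0.999
```

```bash
python3 -c "
from h import *
st()
im=cv2.cvtColor(capture('top'),cv2.COLOR_RGB2BGR);cv2.imwrite('pics/top5.png',im)
cv2.imwrite('pics/v5.png',cv2.resize(im[145:220,345:420],None,fx=7,fy=7,interpolation=cv2.INTER_CUBIC))
cv2.imwrite('pics/scene5.png',cv2.cvtColor(capture('scene'),cv2.COLOR_RGB2BGR))
"
```

```text
t 41.9 p [0.4281 0.3018 0.286 ] jawyaw -80.42 ydir [ 0.0211 -0.0018 -0.9998] gap 0.999 F [-0.13  0.95 -0.44] j [ 0.41  0.16  1.49 -0.01  1.47  1.81]
```

View pics/top5.png

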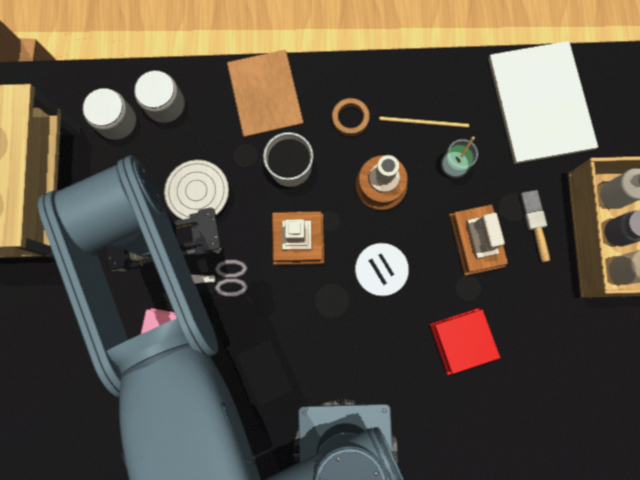

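View pics/v5.png

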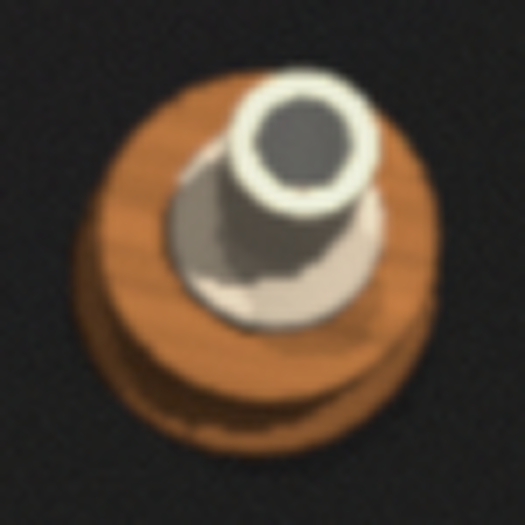

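View pics/scene5.png

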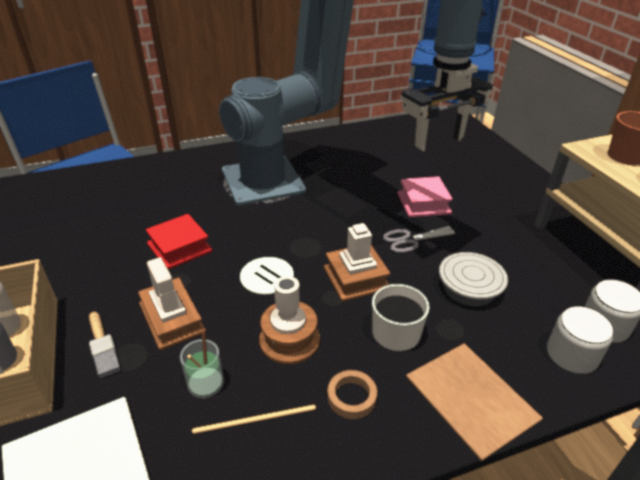

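```bash
python3 -c "
from h import *
m=camera_model('top')
f=lambda p,z: ray(m,(p[0]+.5)/7+344.5,(p[1]+.5)/7+144.5,z)[:2].round(4)
print('mouth',f((304,142),.16),'foot L,R,B',f((168,222),.072),f((384,222),.072),f((277,329),.072))
s,_=st(); print(s['joint_vel'].round(3))
"
```

```text
mouth [ 0.6149 -0.1103] foot L,R,B [ 0.616  -0.0748] [ 0.6137 -0.1455] [ 0.5787 -0.1088]
t 42.0 p [0.4284 0.3012 0.2859] jawyaw -80.52 ydir [ 0.0208 -0.0016 -0.9998] gap 1.001 F [ 0.19  0.33 -0.76] j [ 0.41  0.16  1.49 -0.01  1.47  1.81]
[-0.013  0.003  0.004 -0.001 -0.003  0.004]
```

Vase is centred on (0.614, -0.110); all pieces are upright and the stand is empty.

```bash
python3 -c "
from workcell import workorder
print(workorder.hand_in())"
```

```text
the job is handed in; nothing more can be done
None
```

All three pieces are on their matching plinths, and I handed the job in at about 42 s of the 125 s allowed. The hand-in gives no verdict, so the figures below are my own camera measurements.

I moved the vase to the modelling stand first. Then I moved the pillar to the square plinth and the arch to the oblong one, and finally the vase from the stand to the round plinth. The pink and red look-alikes were not touched.

| Piece | Offset from plinth centre | Yaw against plinth |
|---|---|---|
| Vase on round | about 2 mm | not needed |
| Pillar on square | about 1 mm | within about 1° |
| Arch on oblong | about 1–2 mm | within about 1°, measured on the lintel |

In the last pictures every piece stands upright, the stand is empty, and the tub and jar are where they started. The gripper is open and well clear of everything.

**Two checks disagreed:**
- **Arch foot:** its corners were partly hidden, and they read 12–17° against the lintel's clean 10° and the plinth's 10°. I trusted the lintel.
- **Set-down contact:** the wrist force hardly changed when the pillar, the arch and the vase (on the round plinth) touched down. I judged contact by the tool stopping at the expected height.

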